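# Pack moulded housings on the twin-pin stacking jig

### The job

Take the yellow cover plate off the twin-pin jig and set it down flat on the bench, then stack every black housing lying on the bench flat on the jig, both holes over both pins, and hang the yellow cover back on the pins on top of the pile, lying flat on it. Also stand the brass setting master on the bench midway between the two blue pots, and stand the green marker on the bench squarely in front of the jig on the robot's side, centred on it, about 10 cm from the line of the pins. Leave everything else in its place; the housings may go on in any order.

Things in the scene. Friction and masses are not known exactly. Their poses are not given: they have to be found in the camera images.
- jig: fixed aluminium jig: base 60 (own x) x 190 (own y) x 24 mm high; two upright steel pins, 12 mm diameter, at own y = +56 and -56 mm, tips 108 mm above the bench, top 12 mm tapered to 4 mm. Origin: centre of the underside, on the bench (z = 0); z up; own -x side faces the robot (turned up to 0.3 rad). Plates rest on the base top (24 mm) and on one another
- housing1: a black moulded housing, None if absent (two to four are there): flat plate 50 (own x) x 150 (own y) x 14 mm thick, 120 g, lying flat, two through holes of 15 mm diameter at own y = +56 and -56 mm; same either way round. Origin: centre of the underside; z up. Grip across the 50 mm width
- housing2: a black moulded housing, None if absent (two to four are there): flat plate 50 (own x) x 150 (own y) x 14 mm thick, 120 g, lying flat, two through holes of 15 mm diameter at own y = +56 and -56 mm; same either way round. Origin: centre of the underside; z up. Grip across the 50 mm width
- housing3: a black moulded housing, None if absent (two to four are there): flat plate 50 (own x) x 150 (own y) x 14 mm thick, 120 g, lying flat, two through holes of 15 mm diameter at own y = +56 and -56 mm; same either way round. Origin: centre of the underside; z up. Grip across the 50 mm width
- housing4: a black moulded housing, None if absent (two to four are there): flat plate 50 (own x) x 150 (own y) x 14 mm thick, 120 g, lying flat, two through holes of 15 mm diameter at own y = +56 and -56 mm; same either way round. Origin: centre of the underside; z up. Grip across the 50 mm width
- cover: yellow steel cover plate 50 (own x) x 150 (own y) x 8 mm, 200 g, two 15 mm through holes at own y = +56 and -56 mm; black grip bar on its middle, 16 (x) x 40 (y) mm, 8 to 38 mm above the underside. Origin: centre of the underside; z up. Starts on the jig's pins, flat on the base. The bench about x 0.45, y 0.06 is clear for laying it across (own y along world y)
- master: brass-coloured setting master, stepped round: foot 60 mm diameter x 20 mm high, above it a neck of 40 mm diameter up to 45 mm; about 250 g, standing upright on the bench. Origin: centre of the underside; z along its axis, up
- marker: green plastic marker: round foot 60 mm diameter x 12 mm high with an upright stem of 26 mm diameter up to 65 mm, rounded top at 70 mm; about 120 g, standing upright on the bench. Origin: centre of the underside; z along its axis, up
- pots: two fixed blue screw pots, each 60 mm diameter x 58 mm high, at own y = +95 and -95 mm; origin midway between them on the bench (z = 0)
- pots_mid (a point): the point on the bench midway between the two blue pots
- tape: bystander, loose: roll of yellow tape, 90 mm diameter, 24 mm high; origin at its underside's centre
- bottle: bystander, loose: clear bottle with red cap, 60 mm diameter, 150 mm high; origin at its underside's centre
- driver: bystander, loose: orange screwdriver, 180 mm long, lying
- mug: bystander, loose: white mug, 76 mm diameter, 85 mm high; origin at its underside's centre
- carton: bystander, loose: cardboard box 90 x 140 x 60 mm; origin at its underside's centre
- airgun: bystander, loose: orange air blow gun, 200 mm long, lying
Mind the look-alikes: they are no part of the job. There is more than one size of the marker; the job needs the largest.

How it is judged:
By the outcome, as a careful person would: the job done as asked, in the order asked, and still so for the second after the job is handed in, with the robot touching nothing.
Of housing1, housing2, housing3, housing4 only 2 to 4 are there at a start; the rules pass over those that are not, and their reading is None.
At some moment in a run one of master, marker may be knocked a few centimetres aside while the robot is not near it.
Once in a run the grip may slacken for a moment while it holds something.
It also fails if it takes over 210 s, if anything falls off the work surface, if the arm or the gripper's body presses on something with over 40 N, if the wrist force passes 120 N, or if a joint passes its speed limit or range.

### The arm

A 6-joint arm with a two-finger parallel gripper is mounted at the origin on the work surface. World frame = base frame: x ahead of the robot, y to its left, z up, the work surface at z = 0. Lengths are in m, angles in rad, forces in N, time in s.
With the tool pointing down it reaches from about 0.325 to 0.775 m from the base axis. Payload 5.5 kg.
Tool frame: the origin (TCP) lies at the very end of the fingers, on their centre line; the grasp point (between the pads) lies robot.grip_depth behind it (robot.grip_depth is the distance from the TCP to the grasp point, in m); z points along the fingers, y is the line along which they close (so a half turn about z gives the same grasp; the last joint's range is limited). The gripper opens to 85 mm and grips with 20 to 120 N. Pads are 22 mm wide; open, the fingers measure 114 mm over their backs; the gripper's body (76 mm by 85 mm) begins 54 mm behind the grasp point. The pads swing forward as they close: fully open they stand 13 mm farther back than shut.
Start: joints at [1.077, 0.091, 1.231, -0, 1.82, -0.057], TCP at [0.254, 0.544, 0.231] pointing down, gripper open.
Joint ranges: [-2.87, 2.87], [-0.86, 2.18], [0.17, 2.46], [-1.51, 4.65], [0.06, 2.69], [-2.65, 2.65]. Speed limits (rad/s): [2.57, 2.57, 3.01, 3.14, 3.14, 3.14].

### API

Orientations are given as [roll, pitch, yaw] about the fixed x, y, z axes, in that order (R = Rz(yaw) Ry(pitch) Rx(roll)).
In Python, from cell import robot gives the robot as it stands. The module is installed in compiled form; this text tells all that it offers.
- The arm moves only by the shell command python3 -m crank 'ROWS' [OPENING] [FORCE]. ROWS is JSON, a list of rows, each an object with "translation": the shift along the tool's x, y, z normalised to -1 to 1, where 1 is 50 mm, a list of three; "rotation": the turn, a rotation vector about the tool's x, y, z normalised to -1 to 1, where 1 is 0.12 rad, a list of three. In form: [{"translation": [tx, ty, tz], "rotation": [rx, ry, rz]}, ...]. A call has 1 to 8 rows; each row shifts and turns the commanded pose from where the row before left it, along the tool's axes as they then stand; what a row does not reach is not made up. A row lasts 1/8 s, in which the tool goes at most 62.5 mm and 10.7 degrees, less where a joint would pass 70% of its speed; a pose out of reach is approached as far as the arm can. A call with a number of a shift or a turn outside -1 to 1 is refused whole. A call with a gripper value outside its range is refused whole. OPENING is the closure, from -1 (fully open) to 1 (shut), set as the call begins (- or left out, the last holds). The fingers move at their own pace and stop on an object; FORCE is the grip in N (left out, the last holds). Time passes only in rows, so rows that do not move let the fingers close. It gives the time, the measured TCP pose, the force, the opening and the grip force at its end, in the units of the state.
- robot.read_state(): the state, without advancing time (a new reading comes with each control period).
- robot.capture(name): name is "side" or "top" or "wrist"; returns (picture, depth): 400x640x3 uint8, blue, green, red; 400x640 float32, m along the optical axis (not along the pixel's ray), 0 where there is no reading.
- robot.camera_info(name): a dict with "intrinsics" (3x3 intrinsics, pixels), "camera_from_world" (4x4, takes a point from world to camera coordinates). Camera axes: x right, y up, looking along -z (the intrinsics and any distortion apply to the point x, -y, -z); pixel columns grow to the right and rows downward; lengths in m; the calibration is good to about 2 mm. A picture is of the moment at which its call begins: read the wrist's pose just before it. camera_info takes no time and is no camera call; for the wrist camera it gives the pose at the moment of the call.
- robot.sign_off(): hands the job in; it is judged then, once.
The state is a dict: "t": time; "joint_positions": joint angles; "joint_vel": joint speeds; "joint_torque": joint torques, N m; "eef_pos": TCP position; "ee_rot": TCP orientation; "wrist_force": force on the tool from outside, world axes, zero at the start; "torque": the same for the moment, N m; "opening": finger opening in m; "finger_force": force on a finger pad.
Only numpy, scipy, OpenCV 4.12 (cv2) and the standard library are available. Lean on these libraries where they do the work, as an engineer would, in place of code of your own. Each camera call takes 0.05 s, during which the arm holds its last target. There are 200 camera calls.

## Working session

There is one attempt and no reset: what is moved stays moved. The work goes in short steps, Python scripts to look and compute and a shell command to move; the robot and the scene stay as the last step left them, time stands still between calls to the robot, and variables do not carry over. Pictures are saved under pics/ and viewed, at most 14 in all, crops included, and the job is handed in when it is done.

```bash
mkdir -p pics
cat > h.py <<'E'
import numpy as np, cv2
from cell import robot
def pts(name):
    ci=robot.camera_info(name); im,d=robot.capture(name)
    K=np.array(ci["intrinsics"]); T=np.linalg.inv(np.array(ci["camera_from_world"]))
    v,u=np.mgrid[:d.shape[0],:d.shape[1]]
    x=(u-K[0,2])/K[0,0]*d; y=(v-K[1,2])/K[1,1]*d
    P=np.stack([x,-y,-d,np.ones_like(d)],-1)@T.T
    P=P[...,:3].copy(); P[d==0]=np.nan
    return im,d,P
E
python3 - <<'E'
from h import *
for n in("top","side"):
    im,d,P=pts(n); cv2.imwrite(f"pics/{n}0.png",im); np.save(f"{n}P.npy",P); ci=robot.camera_info(n)
    print(n,ci["intrinsics"],[k for k in ci],np.linalg.inv(ci["camera_from_world"])[:3,3].round(3))
s=robot.read_state(); print({k:np.round(v,3) for k,v in s.items()},robot.grip_depth)
E
```

```text
top [[494.83139267   0.         323.42929973]
 [  0.         494.83139267 202.20300215]
 [  0.           0.           1.        ]] ['intrinsics', 'camera_from_world'] [0.301 0.011 1.484]
side [[461.44365493   0.         324.20641315]
 [  0.         461.44365493 195.56755718]
 [  0.           0.           1.        ]] ['intrinsics', 'camera_from_world'] [ 0.395 -1.336  1.003]
{'t': np.float64(0.1), 'joint_positions': array([ 1.077,  0.092,  1.232,  0.   ,  1.82 , -0.057]), 'joint_vel': array([ 0.001, -0.002, -0.002, -0.   , -0.   ,  0.   ]), 'joint_torque': array([ 1.0000e-03, -4.6021e+01, -4.1922e+01, -0.0000e+00,  1.1000e-02,
        0.0000e+00]), 'eef_pos': array([0.254, 0.543, 0.23 ]), 'ee_rot': array([-3.14 , -0.   ,  2.705]), 'wrist_force': array([-0.027, -0.002,  0.741]), 'torque': array([-0.006,  0.04 , -0.013]), 'finger_force': np.float64(0.0), 'opening': np.float64(0.085)} 0.0187
```

View pics/top0.png

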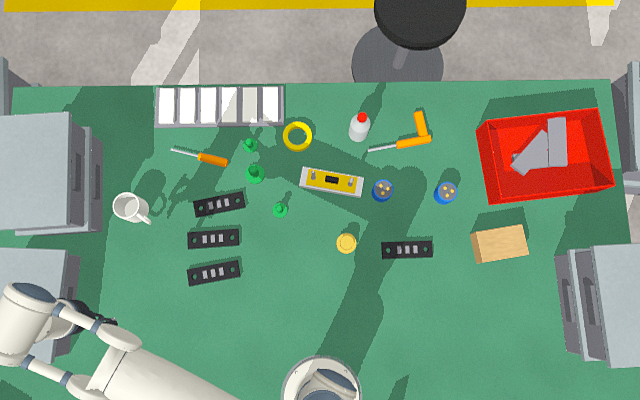

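View pics/side0.png

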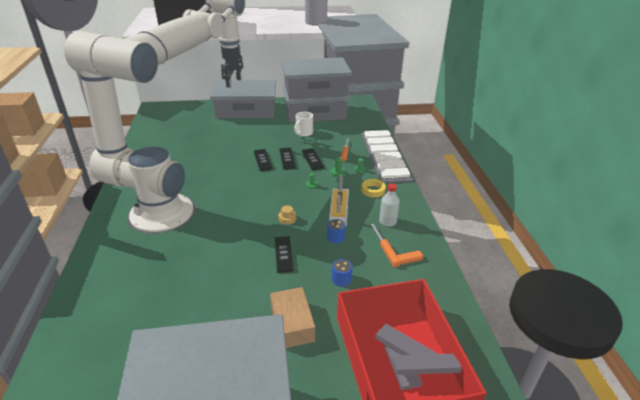

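The top view has x pointing up and y pointing left. There are four housings, at about (219,204), (214,238), (214,272) and (407,250), and the jig with its cover is at (331,180). The pots are at (383,190) and (446,192), the master at (346,243), and green markers at (250,145), (254,173) and (280,209). The side view shows the same layout.

Run:
```python
from h import *
P=np.load("topP.npy"); im=cv2.imread("pics/top0.png"); hsv=cv2.cvtColor(im,cv2.COLOR_BGR2HSV)
Z=P[...,2]
def box(n,c,r,w,h,zlo,zhi=.3,colour=None):
    s=np.s_[r-h:r+h,c-w:c+w]; p=P[s]; m=(p[...,2]>zlo)&(p[...,2]<zhi)
    if colour is not None: m&=colour[s]
    q=p[m]; 
    R=cv2.minAreaRect((q[:,:2]*1000).astype(np.float32)); b=cv2.boxPoints(R)
    e=[b[1]-b[0],b[2]-b[1]]; L=max(e,key=lambda v:v@v); a=np.arctan2(L[1],L[0])%np.pi
    print(n,len(q),"med",np.median(q,0).round(3),"rect c",np.round(R[0],0),"size",np.round(R[1],0),"longaxis-y",round(a-np.pi/2,3),"zmax",np.nanpercentile(q[:,2],[50,95,100]).round(3))
for n,c,r in(("h1",219,204),("h2",214,238),("h3",214,272),("h4",407,250)): box(n,c,r,32,18,.008,.03)
box("jigbase",331,180,40,22,.012,.05)
yel=(hsv[...,0]>20)&(hsv[...,0]<35)&(hsv[...,1]>120)
box("cover",331,180,40,22,.024,.06,yel)
box("master",346,243,14,14,.03);box("masterfoot",346,243,16,16,.008)
for n,c,r in(("gA",250,145),("gB",254,173),("gC",280,209)): box(n,c,r,14,14,.006); box(n+"top",c,r,14,14,.03)
box("potA",383,190,16,16,.04);box("potB",446,192,16,16,.04)
box("tape",297,136,20,20,.012);box("bottle",359,125,16,20,.03);box("carton",500,243,40,28,.03);box("mug",130,207,20,20,.04)
print("bench z",np.nanmedian(Z[280:330,300:360]), "px of .45,.06:",end="")
d=np.hypot(P[...,0]-.45,P[...,1]-.06); print(np.unravel_index(np.nanargmin(d),d.shape))
```

```text
h1 807 med [0.56  0.293 0.015] rect c [563. 294.] size [179. 107.] longaxis-y -0.017 zmax [0.015 0.02  0.026]
h2 834 med [0.456 0.309 0.014] rect c [469. 301.] size [ 89. 176.] longaxis-y 0.179 zmax [0.014 0.019 0.025]
h3 861 med [0.355 0.307 0.014] rect c [361. 315.] size [169.  99.] longaxis-y -0.02 zmax [0.014 0.02  0.024]
h4 850 med [ 0.412 -0.267  0.015] rect c [ 411. -264.] size [103. 187.] longaxis-y 0.029 zmax [0.015 0.021 0.028]
jigbase 1129 med [ 0.616 -0.045  0.03 ] rect c [623. -39.] size [204.  62.] longaxis-y -0.197 zmax [0.03  0.038 0.05 ]
cover 640 med [ 0.619 -0.045  0.033] rect c [622. -45.] size [150.  52.] longaxis-y -0.207 zmax [0.033 0.039 0.06 ]
master 152 med [ 0.435 -0.085  0.046] rect c [434. -86.] size [37. 38.] longaxis-y 0.754 zmax [0.046 0.051 0.054]
masterfoot 337 med [ 0.433 -0.084  0.026] rect c [434. -88.] size [80. 97.] longaxis-y 0.284 zmax [0.026 0.05  0.054]
gA 199 med [0.739 0.199 0.01 ] rect c [746. 202.] size [88. 82.] longaxis-y -1.52 zmax [0.01  0.053 0.058]
gAtop 41 med [0.74  0.2   0.051] rect c [743. 201.] size [18. 18.] longaxis-y -0.57 
[... 520 characters left out ...]
[58. 59.] longaxis-y 1.112 zmax [0.057 0.062 0.067]
potB 342 med [ 0.577 -0.384  0.057] rect c [ 578. -386.] size [58. 57.] longaxis-y -0.389 zmax [0.057 0.063 0.067]
tape 456 med [0.773 0.062 0.024] rect c [774.  72.] size [125.  89.] longaxis-y -0.398 zmax [0.024 0.03  0.035]
bottle 445 med [ 0.767 -0.127  0.103] rect c [ 775. -130.] size [58. 52.] longaxis-y -0.259 zmax [0.103 0.153 0.158]
carton 1582 med [ 0.422 -0.53   0.061] rect c [ 423. -535.] size [ 90. 142.] longaxis-y 0.144 zmax [0.061 0.066 0.073]
mug 453 med [0.545 0.537 0.071] rect c [545. 530.] size [103.  74.] longaxis-y -0.177 zmax [0.071 0.087 0.093]
bench z 0.0007444875693832786 px of .45,.06:(np.int64(239), np.int64(297))
```

Marker B (0.648, 0.185) is the largest, at about 70 mm high. Next I'll move over the jig, with the tool aligned to it.

```bash
cat > plan.py <<'E'
# prints turn (units) and then the shift (units, in the tool axes after the turn) to reach x y z yaw
import sys; from h import *
from scipy.spatial.transform import Rotation as Ro
x,y,z,yaw=map(float,sys.argv[1:5]); s=robot.read_state()
A=Ro.from_euler("xyz",s["ee_rot"]); B=Ro.from_euler("xyz",[np.pi,0,yaw])
r=(A.inv()*B).as_rotvec()/.12; t=B.inv().apply(np.array([x,y,z])-s["eef_pos"])/.05
print("t",round(s["t"],1),"pos",np.round(s["eef_pos"],4),"rot",np.round(s["ee_rot"],3),"| turn",r.round(2),"shift",t.round(3),"op",round(s["opening"],4),"ff",round(s["finger_force"],1),"F",np.round(s["wrist_force"],1),"j6",round(s["joint_positions"][5],2))
E
python3 plan.py 0.62 -0.045 0.28 1.37
```

```text
t 0.1 pos [0.2537 0.5434 0.2303] rot [-3.14  -0.     2.705] | turn [-1.000e-02  1.000e-02  1.112e+01] shift [-10.071   9.526  -0.995] op 0.0854 ff 0.0 F [-0.  -0.   0.7] j6 -0.06
```

```bash
R='{"translation":[0,0,0],"rotation":[0,0,0]}'
python3 -m crank '[{"translation":[0,0,-0.5],"rotation":[0,0,0.93]},{"translation":[0,0,-0.5],"rotation":[0,0,0.93]},{"translation":[0,0,0],"rotation":[0,0,0.93]},{"translation":[0,0,0],"rotation":[0,0,0.93]},{"translation":[0,0,0],"rotation":[0,0,0.93]},{"translation":[0,0,0],"rotation":[0,0,0.93]}]' -1 && python3 -m crank '[{"translation":[0,0,0],"rotation":[0,0,0.92]},{"translation":[0,0,0],"rotation":[0,0,0.92]},{"translation":[0,0,0],"rotation":[0,0,0.92]},{"translation":[0,0,0],"rotation":[0,0,0.92]},{"translation":[0,0,0],"rotation":[0,0,0.92]},{"translation":[0,0,0],"rotation":[0,0,0.92]}]'
python3 -m crank '[{"translation":[-0.63,0.6,0],"rotation":[0,0,0]},{"translation":[-0.63,0.6,0],"rotation":[0,0,0]},{"translation":[-0.63,0.6,0],"rotation":[0,0,0]},{"translation":[-0.63,0.6,0],"rotation":[0,0,0]},{"translation":[-0.63,0.6,0],"rotation":[0,0,0]},{"translation":[-0.63,0.6,0],"rotation":[0,0,0]},{"translation":[-0.63,0.6,0],"rotation":[0,0,0]},{"translation":[-0.63,0.6,0],"rotation":[0,0,0]}]' && python3 -m crank '[{"translation":[-0.63,0.6,0],"rotation":[0,0,0]},{"translation":[-0.63,0.6,0],"rotation":[0,0,0]},{"translation":[-0.63,0.6,0],"rotation":[0,0,0]},{"translation":[-0.63,0.6,0],"rotation":[0,0,0]},{"translation":[-0.63,0.6,0],"rotation":[0,0,0]},{"translation":[-0.63,0.6,0],"rotation":[0,0,0]},{"translation":[-0.63,0.6,0],"rotation":[0,0,0]},{"translation":[-0.63,0.6,0],"rotation":[0,0,0]}]'
python3 plan.py 0.62 -0.045 0.28 1.37
python3 - <<'E'
from h import *
im,d,P=pts("wrist"); cv2.imwrite("pics/w1.png",im); np.savez("w1.npz",P=P,im=im)
ci=robot.camera_info("wrist"); print(np.round(ci["intrinsics"],1),np.linalg.inv(ci["camera_from_world"]).round(3))
E
```

```text
t: 0.85
eef_pos: [0.2538, 0.5436, 0.2806]
ee_rot: [-3.141, 0.001, 2.032]
wrist_force: [-0.3, 0.5, -0.1]
opening: 0.0855
finger_force: 0.0
t: 1.6
eef_pos: [0.2538, 0.5436, 0.2806]
ee_rot: [-3.141, 0.001, 1.369]
wrist_force: [-0.0, -0.0, -0.6]
opening: 0.0851
finger_force: 0.0
t: 2.6
eef_pos: [0.44, 0.2481, 0.2808]
ee_rot: [-3.141, 0.0, 1.373]
wrist_force: [0.7, -0.3, 0.5]
opening: 0.0854
finger_force: 0.0
t: 3.6
eef_pos: [0.6259, -0.0461, 0.2806]
ee_rot: [-3.141, -0.0, 1.373]
wrist_force: [0.1, 0.4, 0.3]
opening: 0.0856
finger_force: 0.0
t 3.6 pos [ 0.6259 -0.0461  0.2806] rot [-3.141 -0.     1.373] | turn [-0.01 -0.    0.02] shift [-0.001 -0.119  0.013] op 0.0856 ff 0.0 F [0.1 0.4 0.3] j6 0.07
[[288.6   0.  321.9]
 [  0.  288.6 202.9]
 [  0.    0.    1. ]] [[ 0.98   0.193  0.056  0.643]
 [-0.201  0.943  0.265  0.015]
 [-0.002 -0.271  0.963  0.421]
 [ 0.     0.     0.     1.   ]]
```

View pics/w1.png

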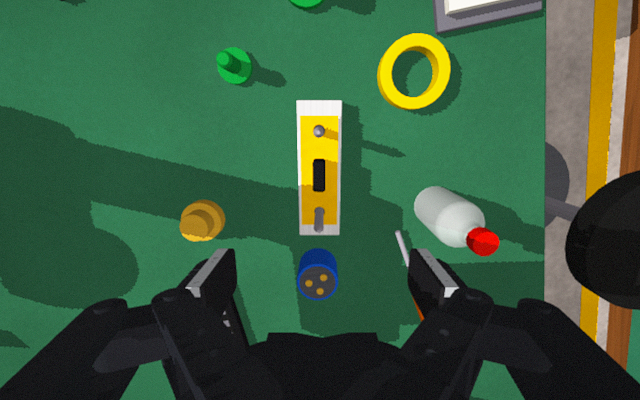

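The wrist view shows the jig upright: the base runs (298..340, 100..235), the pins are at (319,131) and (319,207..230), and the bar is at (319,175). Next I'll measure it precisely.

```bash
cat >> h.py <<'E'
def cap(name="wrist"):
    ci=robot.camera_info(name); im,d=robot.capture(name)
    K=np.array(ci["intrinsics"]); T=np.linalg.inv(np.array(ci["camera_from_world"])); return im,d,K,T
def onplane(uv,K,T,h):
    uv=np.atleast_2d(uv).astype(float)
    r=np.c_[(uv[:,0]-K[0,2])/K[0,0],-(uv[:,1]-K[1,2])/K[1,1],-np.ones(len(uv))]@T[:3,:3].T
    return T[:3,3]+r*((h-T[2,3])/r[:,2])[:,None]
def world(d,K,T):
    v,u=np.mgrid[:d.shape[0],:d.shape[1]]
    P=np.stack([(u-K[0,2])/K[0,0]*d,-(v-K[1,2])/K[1,1]*d,-d,np.ones_like(d)],-1)@T.T
    P=P[...,:3].copy(); P[d==0]=np.nan; return P
def rect(mask,K,T,h):
    "largest blob -> hull on plane h: area centroid, rect centre, size, yaw of own frame (long side = own y)"
    c=max(cv2.findContours(mask.astype(np.uint8),cv2.RETR_EXTERNAL,cv2.CHAIN_APPROX_NONE)[0],key=cv2.contourArea)[:,0]
    q=(onplane(c,K,T,h)[:,:2]*1000).astype(np.float32); hull=cv2.convexHull(q); m=cv2.moments(hull)
    R=cv2.minAreaRect(q); b=cv2.boxPoints(R); L=max([b[1]-b[0],b[2]-b[1]],key=lambda v:v@v)
    a=np.arctan2(L[1],L[0])%np.pi-np.pi/2
    mu=np.array([[m["mu20"],m["mu11"]],[m["mu11"],m["mu02"]]]); w,V=np.linalg.eigh(mu); v=V[:,1]; a2=np.arctan2(v[1],v[0])%np.pi-np.pi/2
    print("centroid",np.round([m["m10"]/m["m00"],m["m01"]/m["m00"]],1),"rectc",np.round(R[0],1),"size",np.round(R[1],1),"yaw rect/moments",round(a,3),round(a2,3))
    return m["m10"]/m["m00"]/1000,m["m01"]/m["m00"]/1000,a2
E
python3 - <<'E'
from h import *
im,d,K,T=cap(); hsv=cv2.cvtColor(im,cv2.COLOR_BGR2HSV); P=world(d,K,T); Z=P[...,2]
near=np.zeros(Z.shape,bool); near[90:245,285:355]=1
yel=near&(hsv[...,0]>18)&(hsv[...,0]<35)&(hsv[...,1]>120)
print("cover",end=" ");rect(yel,K,T,.032)
base=near&(((hsv[...,1]<60)&(hsv[...,2]>90))|yel)
print("base",end=" ");rect(cv2.morphologyEx(base.astype(np.uint8),cv2.MORPH_CLOSE,np.ones((9,9))),K,T,.024)
pin=near&(Z>.075)&(Z<.12)
n,l=cv2.connectedComponents(pin.astype(np.uint8))
for i in range(1,n):
    q=P[l==i]
    if len(q)>10: print("pin",len(q),q.mean(0).round(4),q[:,2].max().round(4), "top", q[q[:,2]>.098].mean(0).round(4))
bar=near&(Z>.05)&(Z<.07)&(hsv[...,2]<70); q=P[bar]; print("bar",len(q),np.median(q,0).round(4))
for n,r,c in(("green bench",60,150),):print(n,P[r,c])
yg=near&(Z>.02)&(Z<.045); print("covZ",np.nanmedian(Z[yel]))
E
```

```text
cover centroid [623.1 -44.7] rectc [623.1 -44.6] size [148.5  49.9] yaw rect/moments -0.2 -0.202
base centroid [623.3 -44. ] rectc [623.3 -44. ] size [189.7  60.8] yaw rect/moments -0.199 -0.2
pin 95 [0.634  0.0112 0.1018] 0.1087 top [0.6341 0.0112 0.1031]
pin 127 [ 0.6126 -0.0957  0.0948] 0.1084 top [ 0.6121 -0.0969  0.103 ]
bar 351 [ 0.6238 -0.0424  0.0617]
green bench [ 0.43222328  0.13926169 -0.00255889]
covZ 0.031876785031725474
```

```bash
python3 plan.py 0.6233 -0.044 0.038 1.371
```

```text
t 3.7 pos [ 0.6263 -0.0486  0.2787] rot [-3.139e+00  2.000e-03  1.368e+00] | turn [-0.02  0.01 -0.02] shift [ 0.079 -0.077  4.815] op 0.0854 ff 0.0 F [ 0.   0.8 -0.4] j6 0.07
```

```bash
python3 -m crank '[{"translation":[0.08,-0.08,0.6],"rotation":[0,0,0]},{"translation":[0,0,0.6],"rotation":[0,0,0]},{"translation":[0,0,0.6],"rotation":[0,0,0]},{"translation":[0,0,0.6],"rotation":[0,0,0]},{"translation":[0,0,0.6],"rotation":[0,0,0]},{"translation":[0,0,0.6],"rotation":[0,0,0]},{"translation":[0,0,0],"rotation":[0,0,0]}]'; for i in 1 2 3; do python3 plan.py 0.6233 -0.044 0.038 1.371; python3 -m crank '[{"translation":[0,0,0],"rotation":[0,0,0]}]' >/dev/null; done
```

```text
t: 4.58
eef_pos: [0.62, -0.0393, 0.0977]
ee_rot: [-3.135, 0.0, 1.373]
wrist_force: [-0.7, -0.1, -0.8]
opening: 0.085
finger_force: 0.0
t 4.6 pos [ 0.62   -0.0393  0.0977] rot [-3.135  0.     1.373] | turn [-0.06  0.    0.02] shift [-0.079  0.083  1.194] op 0.085 ff 0.0 F [-0.7 -0.1 -0.8] j6 0.08
t 4.7 pos [ 0.6225 -0.0399  0.1026] rot [ 3.14  -0.     1.373] | turn [ 0.01 -0.    0.02] shift [-0.078  0.032  1.292] op 0.0853 ff 0.0 F [0.7 0.9 0.7] j6 0.08
t 4.8 pos [ 0.6231 -0.0401  0.1035] rot [ 3.138 -0.     1.373] | turn [ 0.03 -0.    0.02] shift [-0.075  0.02   1.311] op 0.0855 ff 0.0 F [-0.4 -0.2 -0.7] j6 0.08
```

```bash
python3 -m crank '[{"translation":[-0.08,0.02,0.5],"rotation":[0,0,0]},{"translation":[0,0,0.5],"rotation":[0,0,0]},{"translation":[0,0,0.3],"rotation":[0,0,0]},{"translation":[0,0,0],"rotation":[0,0,0]},{"translation":[0,0,0],"rotation":[0,0,0]},{"translation":[0,0,0],"rotation":[0,0,0]}]'; python3 plan.py 0.6233 -0.044 0.038 1.371;  python3 -m crank '[{"translation":[0,0,0],"rotation":[0,0,0]},{"translation":[0,0,0],"rotation":[0,0,0]},{"translation":[0,0,0],"rotation":[0,0,0]},{"translation":[0,0,0],"rotation":[0,0,0]},{"translation":[0,0,0],"rotation":[0,0,0]},{"translation":[0,0,0],"rotation":[0,0,0]},{"translation":[0,0,0],"rotation":[0,0,0]},{"translation":[0,0,0],"rotation":[0,0,0]}]' 1 60;python3 plan.py 0.6233 -0.044 0.038 1.371
```

```text
t: 5.7
eef_pos: [0.6232, -0.0444, 0.0378]
ee_rot: [3.139, -0.0, 1.373]
wrist_force: [-0.2, -0.5, 0.1]
opening: 0.0857
finger_force: 0.0
t 5.7 pos [ 0.6232 -0.0444  0.0378] rot [ 3.139 -0.     1.373] | turn [ 0.02 -0.    0.02] shift [ 0.008  0.001 -0.004] op 0.0857 ff 0.0 F [-0.2 -0.5  0.1] j6 0.07
t: 6.7
eef_pos: [0.6225, -0.0443, 0.0365]
ee_rot: [3.141, -0.0, 1.373]
wrist_force: [0.3, 0.2, 2.0]
opening: 0.0148
finger_force: 61.8
t 6.7 pos [ 0.6225 -0.0443  0.0365] rot [ 3.141 -0.     1.373] | turn [ 0.   -0.    0.02] shift [ 0.009  0.015 -0.031] op 0.0148 ff 61.8 F [0.3 0.2 2. ] j6 0.07
```

```bash
python3 -m crank '[{"translation":[0,0,-0.3],"rotation":[0,0,0]},{"translation":[0,0,-0.4],"rotation":[0,0,0]},{"translation":[0,0,-0.4],"rotation":[0,0,0]},{"translation":[0,0,-0.4],"rotation":[0,0,0]},{"translation":[0,0,-0.5],"rotation":[0,0,0]},{"translation":[0,0,-0.5],"rotation":[0,0,0]},{"translation":[0,0,0],"rotation":[0,0,-0.83]},{"translation":[0,0,0],"rotation":[0,0,-0.83]}]'; python3 -m crank '[{"translation":[0,0,0],"rotation":[0,0,0]},{"translation":[0,0,0],"rotation":[0,0,0]}]';  python3 plan.py 0.45 0.06 0.014 1.5708
```

```text
t: 7.7
eef_pos: [0.6227, -0.0443, 0.1632]
ee_rot: [3.14, 0.0, 1.575]
wrist_force: [0.6, -0.6, -2.7]
opening: 0.0151
finger_force: 61.3
t: 7.95
eef_pos: [0.6224, -0.0443, 0.1618]
ee_rot: [3.141, 0.0, 1.57]
wrist_force: [-0.5, 0.8, -1.9]
opening: 0.0148
finger_force: 61.3
t 8.0 pos [ 0.6224 -0.0443  0.1618] rot [3.141 0.    1.57 ] | turn [ 0.    0.   -0.01] shift [ 2.086 -3.448  2.955] op 0.0148 ff 61.3 F [-0.5  0.8 -1.9] j6 -0.12
```

```bash
python3 -m crank '[{"translation":[0.35,-0.57,0],"rotation":[0,0,0]},{"translation":[0.35,-0.57,0],"rotation":[0,0,0]},{"translation":[0.35,-0.57,0],"rotation":[0,0,0]},{"translation":[0.35,-0.57,0],"rotation":[0,0,0]},{"translation":[0.35,-0.58,0],"rotation":[0,0,0]},{"translation":[0.35,-0.58,0],"rotation":[0,0,0]},{"translation":[0,0,0],"rotation":[0,0,0]}]'; python3 -m crank '[{"translation":[0,0,0.6],"rotation":[0,0,0]},{"translation":[0,0,0.6],"rotation":[0,0,0]},{"translation":[0,0,0.6],"rotation":[0,0,0]},{"translation":[0,0,0.6],"rotation":[0,0,0]},{"translation":[0,0,0.35],"rotation":[0,0,0]},{"translation":[0,0,0.1],"rotation":[0,0,0]},{"translation":[0,0,0.08],"rotation":[0,0,0]},{"translation":[0,0,0],"rotation":[0,0,0]}]';  python3 plan.py 0.45 0.06 0.0125 1.5708
```

```text
t: 8.82
eef_pos: [0.4492, 0.0614, 0.162]
ee_rot: [3.14, -0.0, 1.573]
wrist_force: [0.1, -0.2, -1.6]
opening: 0.0147
finger_force: 61.3
t: 9.82
eef_pos: [0.4508, 0.0605, 0.0156]
ee_rot: [3.14, -0.0, 1.572]
wrist_force: [0.5, 0.3, -1.7]
opening: 0.0148
finger_force: 61.3
t 9.8 pos [0.4508 0.0605 0.0156] rot [ 3.14  -0.     1.572] | turn [ 0.01 -0.    0.01] shift [-0.01  -0.016  0.061] op 0.0148 ff 61.3 F [ 0.5  0.3 -1.7] j6 0.06
```

```bash
python3 -m crank '[{"translation":[0,0,0.05],"rotation":[0,0,0]},{"translation":[0,0,0],"rotation":[0,0,0]},{"translation":[0,0,0],"rotation":[0,0,0]}]'; python3 -m crank '[{"translation":[0,0,0],"rotation":[0,0,0]},{"translation":[0,0,0],"rotation":[0,0,0]},{"translation":[0,0,0],"rotation":[0,0,0]},{"translation":[0,0,0],"rotation":[0,0,0]},{"translation":[0,0,-0.4],"rotation":[0,0,0]},{"translation":[0,0,-0.8],"rotation":[0,0,0]},{"translation":[0,0,-1],"rotation":[0,0,0]},{"translation":[0,0,-1],"rotation":[0,0,0]}]' -1;  python3 plan.py 0.6233 -0.044 0.28 1.371
```

```text
t: 10.2
eef_pos: [0.4504, 0.0605, 0.0125]
ee_rot: [3.141, -0.0, 1.572]
wrist_force: [0.4, -0.8, -1.6]
opening: 0.015
finger_force: 61.3
t: 11.2
eef_pos: [0.45, 0.0605, 0.1737]
ee_rot: [-3.141, 0.0, 1.572]
wrist_force: [1.5, -0.3, 0.5]
opening: 0.0852
finger_force: 0.0
t 11.2 pos [0.45   0.0605 0.1737] rot [-3.141  0.     1.572] | turn [-0.    0.    1.68] shift [-1.36   3.812 -2.126] op 0.0852 ff 0.0 F [ 1.5 -0.3  0.5] j6 0.06
```

```bash
python3 -m crank '[{"translation":[0,0,-0.9],"rotation":[0,0,0.84]},{"translation":[0,0,-0.9],"rotation":[0,0,0.84]},{"translation":[-0.28,0.76,0],"rotation":[0,0,0]},{"translation":[-0.27,0.76,0],"rotation":[0,0,0]},{"translation":[-0.27,0.76,0],"rotation":[0,0,0]},{"translation":[-0.27,0.76,0],"rotation":[0,0,0]},{"translation":[-0.27,0.76,0],"rotation":[0,0,0]}]'; python3 -m crank '[{"translation":[0,0,0],"rotation":[0,0,0]},{"translation":[0,0,0],"rotation":[0,0,0]},{"translation":[0,0,0],"rotation":[0,0,0]},{"translation":[0,0,0],"rotation":[0,0,0]}]'
python3 plan.py 0.6233 -0.044 0.28 1.371
python3 - <<'E'
from h import *
im,d,K,T=cap(); hsv=cv2.cvtColor(im,cv2.COLOR_BGR2HSV); P=world(d,K,T); Z=P[...,2]
cv2.imwrite("pics/w2.png",im)
near=np.zeros(Z.shape,bool); near[80:250,280:360]=1
base=near&(Z>.012)&(Z<.12)
base2=near&(((hsv[...,1]<70)&(hsv[...,2]>80)))
for b in (base,base2): print("base",end=" ");rect(cv2.morphologyEx(b.astype(np.uint8),cv2.MORPH_CLOSE,np.ones((9,9))),K,T,.024)
pin=near&(Z>.085)&(Z<.12)
n,l=cv2.connectedComponents(pin.astype(np.uint8))
for i in range(1,n):
    q=P[l==i]
    if len(q)>10: print("pin",len(q),q.mean(0).round(4),"top", q[q[:,2]>.098].mean(0).round(4))
E
python3 plan.py 0.456 0.309 0.28 1.6708
```

```text
t: 12.08
eef_pos: [0.624, -0.0447, 0.2621]
ee_rot: [-3.142, -0.0, 1.37]
wrist_force: [-0.2, 0.5, 0.9]
opening: 0.0853
finger_force: 0.0
t: 12.58
eef_pos: [0.6224, -0.0434, 0.2633]
ee_rot: [3.14, -0.0, 1.371]
wrist_force: [-0.3, -0.3, -0.2]
opening: 0.0856
finger_force: 0.0
t 12.6 pos [ 0.6224 -0.0434  0.2633] rot [ 3.14  -0.     1.371] | turn [ 0.01 -0.    0.  ] shift [-0.008  0.019 -0.334] op 0.0856 ff 0.0 F [-0.3 -0.3 -0.2] j6 0.08
base centroid [622.7 -43.4] rectc [622.8 -43.4] size [188.4  59.6] yaw rect/moments -0.2 -0.199
base centroid [623.4 -43.5] rectc [623.4 -43.5] size [188.4  60.8] yaw rect/moments -0.199 -0.199
pin 102 [0.6339 0.0113 0.1018] top [0.6339 0.0113 0.1032]
pin 112 [ 0.6121 -0.0958  0.0983] top [ 0.612  -0.0969  0.103 ]
t 12.6 pos [ 0.6225 -0.0435  0.2632] rot [ 3.14  -0.     1.371] | turn [ 0.01  0.   -2.5 ] shift [ 7.347 -2.61  -0.336] op 0.0858 ff 0.0 F [-0.5  0.4  0.2] j6 0.08
```

View pics/w2.png

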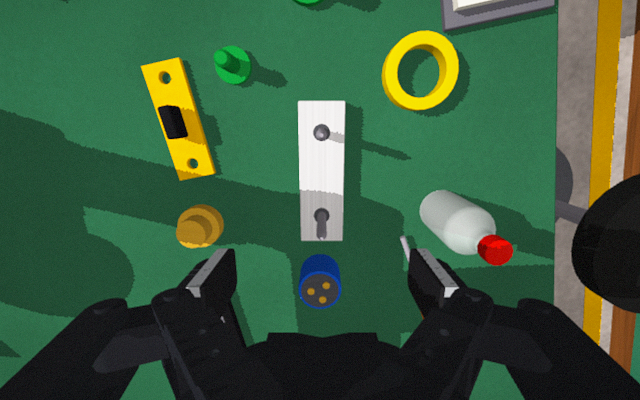

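The bare jig shows clearly, with pins at (321,132) and (321,215..238), and the cover lies flat at (178,118). The jig centre is (0.623, -0.0435) with yaw -0.199. Now the left-hand housings.

```bash
python3 -m crank '[{"translation":[0,0,-0.2],"rotation":[0,0,-0.83]},{"translation":[0,0,-0.2],"rotation":[0,0,-0.83]},{"translation":[0,0,0],"rotation":[0,0,-0.84]},{"translation":[0.61,-0.22,0],"rotation":[0,0,0]},{"translation":[0.61,-0.22,0],"rotation":[0,0,0]},{"translation":[0.61,-0.22,0],"rotation":[0,0,0]},{"translation":[0.61,-0.22,0],"rotation":[0,0,0]},{"translation":[0.61,-0.22,0],"rotation":[0,0,0]}]'; python3 -m crank '[{"translation":[0.61,-0.22,0],"rotation":[0,0,0]},{"translation":[0.61,-0.22,0],"rotation":[0,0,0]},{"translation":[0.61,-0.22,0],"rotation":[0,0,0]},{"translation":[0.61,-0.22,0],"rotation":[0,0,0]},{"translation":[0,0,0],"rotation":[0,0,0]},{"translation":[0,0,0],"rotation":[0,0,0]},{"translation":[0,0,0],"rotation":[0,0,0]},{"translation":[0,0,0],"rotation":[0,0,0]}]'
cat > hous.py <<'E'
from h import *
import sys
im,d,K,T=cap(); hsv=cv2.cvtColor(im,cv2.COLOR_BGR2HSV); P=world(d,K,T); Z=P[...,2]
if len(sys.argv)>1: cv2.imwrite(sys.argv[1],im)
m=((hsv[...,2]<75)&(hsv[...,1]<110)&(Z>-.02)&(Z<.03)).astype(np.uint8)
m=cv2.morphologyEx(cv2.morphologyEx(m,cv2.MORPH_CLOSE,np.ones((5,5))),cv2.MORPH_OPEN,np.ones((3,3)))
n,l,st,_=cv2.connectedComponentsWithStats(m)
for i in range(1,n):
    if 1500<st[i,4]<12000: print(st[i],"z",np.nanmedian(Z[l==i]).round(4),end=" "); rect(l==i,K,T,.014)
E
python3 hous.py pics/w3.png; python3 plan.py 0.56 0.295 0.28 1.67
```

```text
t: 13.62
eef_pos: [0.5521, 0.1034, 0.2827]
ee_rot: [3.141, -0.0, 1.671]
wrist_force: [0.1, 0.5, 0.9]
opening: 0.0854
finger_force: 0.0
t: 14.62
eef_pos: [0.4974, 0.2186, 0.2822]
ee_rot: [-3.142, 0.0, 1.669]
wrist_force: [-0.1, 0.3, 0.4]
opening: 0.0853
finger_force: 0.0
[ 195   30   57  121 4123] z 0.0139 centroid [358.6 309.6] rectc [358.7 309.2] size [ 53.4 150.3] yaw rect/moments 0.17 0.173
[ 281   37   39  119 3771] z 0.014 centroid [458.7 312.4] rectc [458.9 312.1] size [ 49.3 149.6] yaw rect/moments 0.06 0.057
[ 352   59   42  117 3644] z 0.014 centroid [561.6 295.7] rectc [561.7 295.6] size [ 51.2 149.7] yaw rect/moments 0.19 0.189
t 14.7 pos [0.4974 0.2187 0.2822] rot [-3.142  0.     1.669] | turn [-0.    0.   -0.01] shift [1.395 1.397 0.044] op 0.0853 ff 0.0 F [-0.5 -0.7  0.4] j6 0.25
```

View pics/w3.png

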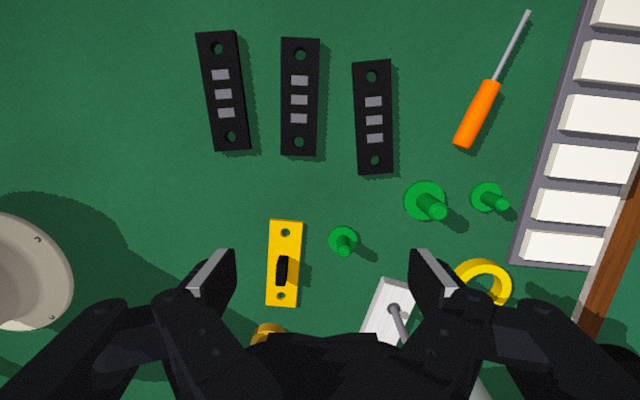

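The three left housings read at the right height (14 mm) and size. They are at (0.3586, 0.3096), (0.4587, 0.3124) and (0.5616, 0.2957). I'll pick the nearest one to the markers first.

```bash
python3 plan.py 0.5616 0.2957 0.002 1.760; python3 -m crank '[{"translation":[0.35,0.35,0.5],"rotation":[0,0,0]},{"translation":[0.35,0.35,0.5],"rotation":[0,0,0]},{"translation":[0.35,0.35,0.5],"rotation":[0,0,0]},{"translation":[0.35,0.35,0.5],"rotation":[0,0,-0.75]},{"translation":[0,0,0.5],"rotation":[0,0,0]},{"translation":[0,0,0],"rotation":[0,0,0]},{"translation":[0,0,0],"rotation":[0,0,0]},{"translation":[0,0,0],"rotation":[0,0,0]}]';python3 plan.py 0.5616 0.2957 0.002 1.760;python3 hous.py
```

```text
t 14.7 pos [0.4974 0.2187 0.2822] rot [-3.142  0.     1.669] | turn [-0.    0.   -0.76] shift [1.271 1.55  5.604] op 0.0853 ff 0.0 F [-0.5 -0.7  0.4] j6 0.25
t: 15.68
eef_pos: [0.5604, 0.2959, 0.1594]
ee_rot: [3.139, -0.001, 1.76]
wrist_force: [0.1, 0.5, -0.9]
opening: 0.0855
finger_force: 0.0
t 15.7 pos [0.5604 0.2959 0.1594] rot [ 3.139e+00 -1.000e-03  1.760e+00] | turn [ 0.03 -0.01 -0.  ] shift [-0.009  0.023  3.149] op 0.0855 ff 0.0 F [ 0.1  0.5 -0.9] j6 0.24
[  77   54   84  159 8364] z 0.0138 centroid [360.7 310.1] rectc [360.8 309.9] size [ 57.6 149.4] yaw rect/moments 0.168 0.167
[ 196   72   60  158 7064] z 0.0139 centroid [459.7 312.1] rectc [459.7 311.9] size [ 52.8 149.7] yaw rect/moments 0.057 0.057
[ 297  115   52  143 5921] z 0.014 centroid [562.3 295.7] rectc [562.2 295.7] size [ 49.7 148.6] yaw rect/moments 0.189 0.188
```

```bash
python3 -m crank '[{"translation":[0,0.03,0.7],"rotation":[0,0,0]},{"translation":[0,0,0.7],"rotation":[0,0,0]},{"translation":[0,0,0.7],"rotation":[0,0,0]},{"translation":[0,0,0.6],"rotation":[0,0,0]},{"translation":[0,0,0.3],"rotation":[0,0,0]},{"translation":[0,0,0.15],"rotation":[0,0,0]},{"translation":[0,0,0],"rotation":[0,0,0]},{"translation":[0,0,0],"rotation":[0,0,0]}]' && python3 plan.py 0.562 0.2957 0.002 1.760;python3 -m crank '[{"translation":[0,0,0],"rotation":[0,0,0]},{"translation":[0,0,0],"rotation":[0,0,0]},{"translation":[0,0,0],"rotation":[0,0,0]},{"translation":[0,0,0],"rotation":[0,0,0]},{"translation":[0,0,0],"rotation":[0,0,0]},{"translation":[0,0,0],"rotation":[0,0,0]}]' 1 60; python3 plan.py 0.562 0.2957 0.002 1.760
```

```text
t: 16.73
eef_pos: [0.5621, 0.2966, 0.0014]
ee_rot: [3.139, -0.001, 1.76]
wrist_force: [-0.7, -0.1, 0.7]
opening: 0.0856
finger_force: 0.0
t 16.7 pos [0.5621 0.2966 0.0014] rot [ 3.139e+00 -1.000e-03  1.760e+00] | turn [ 0.02 -0.    0.  ] shift [-0.018 -0.005 -0.011] op 0.0856 ff 0.0 F [-0.7 -0.1  0.7] j6 0.24
t: 17.48
eef_pos: [0.5618, 0.2964, 0.0008]
ee_rot: [3.14, -0.0, 1.76]
wrist_force: [-0.3, 0.3, 6.3]
opening: 0.0484
finger_force: 64.7
t 17.5 pos [0.5618 0.2964 0.0008] rot [ 3.14 -0.    1.76] | turn [ 0.01 -0.    0.  ] shift [-0.015  0.001 -0.024] op 0.0484 ff 64.7 F [-0.3  0.3  6.3] j6 0.24
```

```bash
python3 -m crank '[{"translation":[0,0,-0.2],"rotation":[0,0,0]},{"translation":[0,0,-0.4],"rotation":[0,0,0]},{"translation":[0,0,-0.7],"rotation":[0,0,0]},{"translation":[0,0,-0.8],"rotation":[0,0,0]},{"translation":[0,0,-0.7],"rotation":[0,0,0]},{"translation":[0,0,-0.4],"rotation":[0,0,0]},{"translation":[0,0,0],"rotation":[0,0,0.8]},{"translation":[0,0,0],"rotation":[0,0,0.8]}]'; python3 -m crank '[{"translation":[0,0,0],"rotation":[0,0,0.8]},{"translation":[0,0,0],"rotation":[0,0,0.83]},{"translation":[0,0,0],"rotation":[0,0,0]},{"translation":[0,0,0],"rotation":[0,0,0]}]';  python3 plan.py 0.6231 -0.043 0.12 1.372
```

```text
t: 18.48
eef_pos: [0.5611, 0.2962, 0.1599]
ee_rot: [-3.141, 0.0, 1.565]
wrist_force: [0.8, 0.0, -1.7]
opening: 0.0482
finger_force: 64.0
t: 18.98
eef_pos: [0.5611, 0.2962, 0.1595]
ee_rot: [-3.141, 0.0, 1.375]
wrist_force: [-1.2, -0.0, -1.0]
opening: 0.0483
finger_force: 64.0
t 19.0 pos [0.5611 0.2962 0.1595] rot [-3.141  0.     1.375] | turn [-0.    0.    0.02] shift [-6.405  2.555  0.791] op 0.0483 ff 64.0 F [-1.2 -0.  -1. ] j6 0.63
```

```bash
python3 -m crank '[{"translation":[-0.4,0.16,0],"rotation":[0,0,0]},{"translation":[-0.7,0.28,0],"rotation":[0,0,0]},{"translation":[-0.8,0.32,0],"rotation":[0,0,0]},{"translation":[-0.8,0.32,0],"rotation":[0,0,0]},{"translation":[-0.8,0.32,0],"rotation":[0,0,0]},{"translation":[-0.8,0.32,0],"rotation":[0,0,0]},{"translation":[-0.8,0.32,0],"rotation":[0,0,0]},{"translation":[-0.8,0.32,0],"rotation":[0,0,0]}]'; python3 -m crank '[{"translation":[-0.4,0.16,0],"rotation":[0,0,0]},{"translation":[-0.1,0.04,0],"rotation":[0,0,0.02]},{"translation":[0,0,0],"rotation":[0,0,0]},{"translation":[0,0,0],"rotation":[0,0,0]},{"translation":[0,0,0],"rotation":[0,0,0]}]';  python3 plan.py 0.6231 -0.043 0.12 1.372
python3 - <<'E'
from h import *
im,d,K,T=cap(); cv2.imwrite("pics/w4.png",im)
E
```

```text
t: 19.98
eef_pos: [0.6187, -0.0189, 0.16]
ee_rot: [3.141, 0.0, 1.373]
wrist_force: [1.2, -0.1, -1.1]
opening: 0.0479
finger_force: 64.0
t: 20.6
eef_pos: [0.6238, -0.0415, 0.1599]
ee_rot: [3.142, -0.0, 1.372]
wrist_force: [-0.3, 0.1, -1.6]
opening: 0.0482
finger_force: 64.0
t 20.6 pos [ 0.6238 -0.0415  0.1599] rot [ 3.142 -0.     1.372] | turn [ 0. -0.  0.] shift [-0.032 -0.008  0.797] op 0.0482 ff 64.0 F [-0.3  0.1 -1.6] j6 0.08
```

View pics/w4.png

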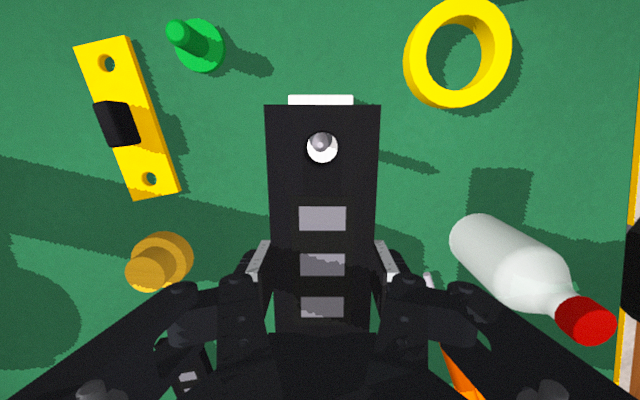

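The plate is held level, and the +y hole at (322,147) sits nearly over the pin. I'll check the hole position numerically, correct, and lower.

```bash
cat > hole.py <<'E'
# +y hole of the plate held: world position, against the pin; argv: plate top z minus TCP z
from h import *
import sys
im,d,K,T=cap(); z=robot.read_state()["eef_pos"][2]+float(sys.argv[1])
g=im.max(2); m=((g>70)).astype(np.uint8); m[:90]=0; m[185:]=0; m[:,:285]=0; m[:,360:]=0
n,l,st,_=cv2.connectedComponentsWithStats(m)
for i in range(1,n):
    x,y,w,h,a=st[i]
    if a>150 and x>286 and x+w<360 and y>90:
        (u,v),r=cv2.minEnclosingCircle(np.argwhere(l==i)[:,::-1].astype(np.float32))
        top=onplane([u,v],K,T,z)[0]; dia=2*(r+.5)/K[0,0]*(T[2,3]-z)
        print("hole px",round(u),round(v),"world",top.round(4),"dia mm",round(dia*1000,1),"miss pin(.6341,.0114)",(np.array([.6341,.0114])-top[:2]).round(4))
E
python3 hole.py 0.0132
python3 -m crank '[{"translation":[-0.03,-0.01,0.4],"rotation":[0,0,0]},{"translation":[0,0,0.2],"rotation":[0,0,0]},{"translation":[0,0,0],"rotation":[0,0,0]},{"translation":[0,0,0],"rotation":[0,0,0]},{"translation":[0,0,0],"rotation":[0,0,0]}]';python3 hole.py 0.0132;python3 plan.py 0.6231 -0.043 0.025 1.372
```

```text
hole px 322 147 world [0.6364 0.0137 0.173 ] dia mm 14.7 miss pin(.6341,.0114) [-0.0023 -0.0023]
t: 21.32
eef_pos: [0.6234, -0.0442, 0.1305]
ee_rot: [3.14, -0.0, 1.37]
wrist_force: [0.2, 0.3, -0.9]
opening: 0.0482
finger_force: 64.1
hole px 322 147 world [0.6361 0.0112 0.1437] dia mm 14.6 miss pin(.6341,.0114) [-0.002   0.0002]
t 21.4 pos [ 0.6234 -0.0441  0.1305] rot [ 3.14 -0.    1.37] | turn [ 0.01 -0.   -0.01] shift [ 0.021 -0.01   2.11 ] op 0.0481 ff 64.1 F [ 0.9 -0.3 -1.1] j6 0.08
```

```bash
python3 -m crank '[{"translation":[0,-0.03,0.2],"rotation":[0,0,0]},{"translation":[0,0,0.2],"rotation":[0,0,0]},{"translation":[0,0,0.1],"rotation":[0,0,0]},{"translation":[0,0,0],"rotation":[0,0,0]},{"translation":[0,0,0],"rotation":[0,0,0]}]';python3 hole.py 0.0132;python3 plan.py 0.6217 -0.044 0.025 1.372
```

```text
t: 22.0
eef_pos: [0.6217, -0.0438, 0.105]
ee_rot: [3.141, -0.0, 1.37]
wrist_force: [0.8, -0.0, -0.6]
opening: 0.0478
finger_force: 64.1
hole px 322 147 world [0.6343 0.0114 0.1184] dia mm 14.6 miss pin(.6341,.0114) [-0.0002 -0.    ]
t 22.1 pos [ 0.6218 -0.0438  0.1052] rot [ 3.141 -0.     1.37 ] | turn [ 0.01 -0.   -0.01] shift [-4.000e-03 -1.000e-03  1.605e+00] op 0.0487 ff 64.1 F [ 0.4  1.  -1.2] j6 0.08
```

```bash
python3 -m crank '[{"translation":[0,0,0.15],"rotation":[0,0,0]},{"translation":[0,0,0.15],"rotation":[0,0,0]},{"translation":[0,0,0],"rotation":[0,0,0]},{"translation":[0,0,0],"rotation":[0,0,0]}]'; python3 -m crank '[{"translation":[0,0,0.25],"rotation":[0,0,0]},{"translation":[0,0,0.3],"rotation":[0,0,0]},{"translation":[0,0,0.3],"rotation":[0,0,0]},{"translation":[0,0,0.25],"rotation":[0,0,0]},{"translation":[0,0,0.1],"rotation":[0,0,0]},{"translation":[0,0,0],"rotation":[0,0,0]},{"translation":[0,0,0],"rotation":[0,0,0]}]'; python3 plan.py 0.6217 -0.044 0.025 1.372
```

```text
t: 22.55
eef_pos: [0.6215, -0.0437, 0.0896]
ee_rot: [-3.141, 0.0, 1.37]
wrist_force: [0.1, -1.1, -1.4]
opening: 0.0485
finger_force: 64.1
t: 23.42
eef_pos: [0.622, -0.0438, 0.0306]
ee_rot: [3.14, -0.0, 1.37]
wrist_force: [0.1, -0.0, -1.0]
opening: 0.0486
finger_force: 64.1
t 23.4 pos [ 0.622  -0.0438  0.0306] rot [ 3.14 -0.    1.37] | turn [ 0.01 -0.   -0.01] shift [-0.004 -0.006  0.111] op 0.0486 ff 64.1 F [ 0.1 -0.  -1. ] j6 0.08
```

```bash
python3 -m crank '[{"translation":[0,0,0.09],"rotation":[0,0,0]},{"translation":[0,0,0],"rotation":[0,0,0]},{"translation":[0,0,0],"rotation":[0,0,0]}]'; python3 -m crank '[{"translation":[0,0,0],"rotation":[0,0,0]},{"translation":[0,0,0],"rotation":[0,0,0]},{"translation":[0,0,0],"rotation":[0,0,0]},{"translation":[0,0,-0.4],"rotation":[0,0,0]},{"translation":[0,0,-0.8],"rotation":[0,0,0]},{"translation":[0,0,-1],"rotation":[0,0,0]},{"translation":[0,0,-0.9],"rotation":[0,0,0]},{"translation":[0,0,0],"rotation":[0,0,-0.7]}]' -1;  python3 -m crank '[{"translation":[0,0,0],"rotation":[0,0,-0.7]},{"translation":[0,0,0],"rotation":[0,0,-0.73]},{"translation":[0,0,0],"rotation":[0,0,0]}]'; python3 plan.py 0.4595 0.312 0.16 1.628
```

```text
t: 23.8
eef_pos: [0.6216, -0.0438, 0.0253]
ee_rot: [3.142, 0.0, 1.37]
wrist_force: [0.5, 0.2, -0.9]
opening: 0.0482
finger_force: 64.1
t: 24.8
eef_pos: [0.6237, -0.044, 0.1886]
ee_rot: [3.13, 0.0, 1.456]
wrist_force: [0.0, -0.4, -0.3]
opening: 0.0857
finger_force: 0.0
t: 25.18
eef_pos: [0.6218, -0.0438, 0.182]
ee_rot: [3.14, 0.0, 1.625]
wrist_force: [-0.3, 0.1, -0.5]
opening: 0.0855
finger_force: 0.0
t 25.2 pos [ 0.6218 -0.0438  0.182 ] rot [3.14  0.    1.625] | turn [ 0.02  0.   -0.02] shift [ 7.29  -2.833  0.44 ] op 0.0855 ff 0.0 F [-0.3  0.1 -0.5] j6 -0.18
```

```bash
python3 -m crank '[{"translation":[0.5,-0.19,0],"rotation":[0,0,0]},{"translation":[0.8,-0.31,0],"rotation":[0,0,0]},{"translation":[0.8,-0.31,0],"rotation":[0,0,0]},{"translation":[0.8,-0.31,0],"rotation":[0,0,0]},{"translation":[0.8,-0.31,0],"rotation":[0,0,0]},{"translation":[0.8,-0.31,0],"rotation":[0,0,0]},{"translation":[0.8,-0.31,0],"rotation":[0,0,0]},{"translation":[0.8,-0.31,0],"rotation":[0,0,0]}]'; python3 -m crank '[{"translation":[0.8,-0.31,0],"rotation":[0,0,-0.02]},{"translation":[0.39,-0.16,0.45],"rotation":[0,0,0]},{"translation":[0,0,0],"rotation":[0,0,0]},{"translation":[0,0,0],"rotation":[0,0,0]},{"translation":[0,0,0],"rotation":[0,0,0]}]'; python3 hous.py;python3 plan.py 0.4595 0.312 0.002 1.628
```

```text
t: 26.18
eef_pos: [0.4863, 0.2555, 0.1814]
ee_rot: [3.14, -0.001, 1.624]
wrist_force: [0.4, 0.2, 0.5]
opening: 0.0856
finger_force: 0.0
t: 26.8
eef_pos: [0.461, 0.3117, 0.159]
ee_rot: [3.14, -0.001, 1.627]
wrist_force: [0.0, 0.1, 1.0]
opening: 0.0854
finger_force: 0.0
[ 178  109   80  145 6477] z 0.0139 centroid [358.9 310.3] rectc [358.9 309.4] size [ 53.7 149.6] yaw rect/moments 0.168 0.174
[ 292  114   52  144 5947] z 0.014 centroid [458.2 311.9] rectc [458.2 311.7] size [ 49.7 149.3] yaw rect/moments 0.057 0.057
t 26.9 pos [0.461  0.3117 0.1589] rot [ 3.140e+00 -1.000e-03  1.627e+00] | turn [ 0.01 -0.   -0.01] shift [ 0.008 -0.029  3.138] op 0.0857 ff 0.0 F [ 0.7 -0.3  0.3] j6 0.48
```

```bash
python3 -m crank '[{"translation":[0,-0.06,0.7],"rotation":[0,0,0]},{"translation":[0,0,0.7],"rotation":[0,0,0]},{"translation":[0,0,0.7],"rotation":[0,0,0]},{"translation":[0,0,0.6],"rotation":[0,0,0]},{"translation":[0,0,0.3],"rotation":[0,0,0]},{"translation":[0,0,0.15],"rotation":[0,0,0]},{"translation":[0,0,0],"rotation":[0,0,0]},{"translation":[0,0,0],"rotation":[0,0,0]}]' && python3 plan.py 0.4582 0.312 0.001 1.628;python3 -m crank '[{"translation":[0,0,0],"rotation":[0,0,0]},{"translation":[0,0,0],"rotation":[0,0,0]},{"translation":[0,0,0],"rotation":[0,0,0]},{"translation":[0,0,0],"rotation":[0,0,0]},{"translation":[0,0,0],"rotation":[0,0,0]},{"translation":[0,0,0],"rotation":[0,0,0]}]' 1 60; python3 plan.py 0.4582 0.312 0.001 1.628;python3 -m crank '[{"translation":[0,0,-0.2],"rotation":[0,0,0]},{"translation":[0,0,-0.4],"rotation":[0,0,0]},{"translation":[0,0,-0.7],"rotation":[0,0,0]},{"translation":[0,0,-0.8],"rotation":[0,0,0]},{"translation":[0,0,-0.7],"rotation":[0,0,0]},{"translation":[0,0,-0.4],"rotation":[0,0,0]},{"translation":[0,0,0],"rotation":[0,0,0.7]},{"translation":[0,0,0],"rotation":[0,0,0.7]}]'; python3 -m crank '[{"translation":[0,0,0],"rotation":[0,0,0.73]},{"translation":[0,0,0],"rotation":[0,0,0]},{"translation":[0,0,0],"rotation":[0,0,0]}]';  python3 plan.py 0.6217 -0.0438 0.12 1.37
```

```text
t: 27.85
eef_pos: [0.4579, 0.3126, 0.0017]
ee_rot: [3.14, -0.001, 1.628]
wrist_force: [0.2, -0.5, -0.1]
opening: 0.0853
finger_force: 0.0
t 27.9 pos [0.4579 0.3126 0.0017] rot [ 3.140e+00 -1.000e-03  1.628e+00] | turn [ 0.02 -0.01  0.  ] shift [-0.012  0.005  0.015] op 0.0853 ff 0.0 F [ 0.2 -0.5 -0.1] j6 0.48
t: 28.6
eef_pos: [0.4577, 0.3125, 0.0012]
ee_rot: [3.14, -0.001, 1.628]
wrist_force: [-0.5, -0.8, 5.0]
opening: 0.0482
finger_force: 64.3
t 28.6 pos [0.4577 0.3125 0.0012] rot [ 3.140e+00 -1.000e-03  1.628e+00] | turn [ 0.01 -0.01  0.  ] shift [-0.011  0.01   0.005] op 0.0482 ff 64.3 F [-0.5 -0.8  5. ] j6 0.48
t: 29.6
eef_pos: [0.457, 0.3121, 0.1605]
ee_rot: [-3.141, 0.0, 1.458]
wrist_force: [-0.4, -0.2, -0.9]
opening: 0.0483
finger_force: 63.6
t: 29.98
eef_pos: [0.457, 0.3121, 0.1601]
ee_rot: [-3.141, 0.0, 1.374]
wrist_force: [-0.3, -0.1, -1.2]
opening: 0.0486
finger_force: 63.6
t 30.0 pos [0.457  0.3121 0.1601] rot [-3.141  0.     1.374] | turn [-0.    0.    0.04] shift [-6.317  4.647  0.802] op 0.0486 ff 63.6 F [-0.3 -0.1 -1.2] j6 0.73
```

```bash
python3 -m crank '[{"translation":[-0.4,0.29,0],"rotation":[0,0,0.03]},{"translation":[-0.7,0.515,0],"rotation":[0,0,0]},{"translation":[-0.7,0.515,0],"rotation":[0,0,0]},{"translation":[-0.7,0.515,0],"rotation":[0,0,0]},{"translation":[-0.7,0.515,0],"rotation":[0,0,0]},{"translation":[-0.7,0.515,0],"rotation":[0,0,0]},{"translation":[-0.7,0.515,0],"rotation":[0,0,0]},{"translation":[-0.7,0.515,0],"rotation":[0,0,0]}]'; python3 -m crank '[{"translation":[-0.7,0.515,0],"rotation":[0,0,0]},{"translation":[-0.32,0.24,0.4],"rotation":[0,0,0]},{"translation":[0,0,0.2],"rotation":[0,0,0]},{"translation":[0,0,0],"rotation":[0,0,0]},{"translation":[0,0,0],"rotation":[0,0,0]},{"translation":[0,0,0],"rotation":[0,0,0]}]'; python3 hole.py 0.0130; python3 plan.py 0.6217 -0.0438 0.105 1.37
```

```text
t: 30.98
eef_pos: [0.5953, 0.0123, 0.1602]
ee_rot: [-3.141, -0.0, 1.371]
wrist_force: [0.8, 0.7, -1.3]
opening: 0.0481
finger_force: 63.6
t: 31.72
eef_pos: [0.6219, -0.043, 0.1313]
ee_rot: [3.14, -0.0, 1.371]
wrist_force: [-1.2, -0.1, -1.3]
opening: 0.0482
finger_force: 63.6
hole px 322 142 world [0.635  0.0143 0.1443] dia mm 10.4 miss pin(.6341,.0114) [-0.0009 -0.0029]
t 31.8 pos [ 0.6219 -0.0432  0.1313] rot [ 3.14 -0.    1.37] | turn [ 0.01 -0.    0.  ] shift [-0.013 -0.002  0.525] op 0.0484 ff 63.6 F [ 0.2 -0.3 -0.8] j6 0.08
```

Run:
```python
from h import *
im,d,K,T=cap(); c=im[90:200,270:375]; c=cv2.convertScaleAbs(c,alpha=2.0); cv2.imwrite("pics/w5.png",cv2.resize(c,None,fx=5,fy=5,interpolation=cv2.INTER_CUBIC))
```

```text
(no output)
```

View pics/w5.png

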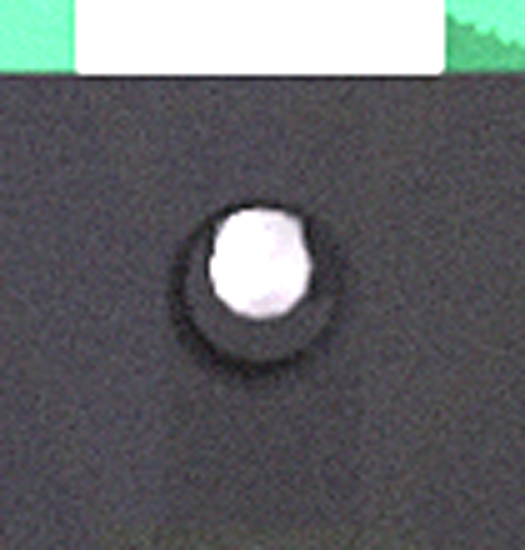

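The hole is at (322,148) and the pin tip at (322,143) inside it, the same geometry as the first plate, so I'll lower it.

```bash
python3 -m crank '[{"translation":[-0.01,0,0.3],"rotation":[0,0,0]},{"translation":[0,0,0.25],"rotation":[0,0,0]},{"translation":[0,0,0.25],"rotation":[0,0,0]},{"translation":[0,0,0],"rotation":[0,0,0]},{"translation":[0,0,0],"rotation":[0,0,0]}]'; python3 -m crank '[{"translation":[0,0,0.25],"rotation":[0,0,0]},{"translation":[0,0,0.3],"rotation":[0,0,0]},{"translation":[0,0,0.25],"rotation":[0,0,0]},{"translation":[0,0,0.14],"rotation":[0,0,0]},{"translation":[0,0,0],"rotation":[0,0,0]},{"translation":[0,0,0],"rotation":[0,0,0]},{"translation":[0,0,0],"rotation":[0,0,0]}]'; python3 plan.py 0.6217 -0.044 0.039 1.372
```

```text
t: 32.45
eef_pos: [0.6217, -0.0445, 0.0904]
ee_rot: [3.141, 0.0, 1.369]
wrist_force: [-0.1, 0.1, 0.2]
opening: 0.0485
finger_force: 63.6
t: 33.33
eef_pos: [0.6221, -0.0445, 0.0441]
ee_rot: [3.14, -0.0, 1.369]
wrist_force: [-0.1, -0.2, -1.0]
opening: 0.0481
finger_force: 63.6
t 33.3 pos [ 0.6221 -0.0445  0.0441] rot [ 3.14  -0.     1.369] | turn [ 0.01 -0.   -0.02] shift [ 0.008 -0.009  0.102] op 0.0481 ff 63.6 F [-0.1 -0.2 -1. ] j6 0.08
```

Lower the last 5 mm, release, and go for housing 3.

```bash
python3 -m crank '[{"translation":[0,0,0.09],"rotation":[0,0,0]},{"translation":[0,0,0],"rotation":[0,0,0]},{"translation":[0,0,0],"rotation":[0,0,0]}]'; python3 -m crank '[{"translation":[0,0,0],"rotation":[0,0,0]},{"translation":[0,0,0],"rotation":[0,0,0]},{"translation":[0,0,0],"rotation":[0,0,0]},{"translation":[0,0,-0.4],"rotation":[0,0,0]},{"translation":[0,0,-0.8],"rotation":[0,0,0]},{"translation":[0,0,-0.9],"rotation":[0,0,0]},{"translation":[0,0,-0.7],"rotation":[0,0,0]},{"translation":[0,0,0],"rotation":[0,0,-0.77]}]' -1;  python3 -m crank '[{"translation":[0,0,0],"rotation":[0,0,-0.77]},{"translation":[0,0,0],"rotation":[0,0,-0.77]},{"translation":[0,0,0],"rotation":[0,0,-0.77]},{"translation":[0,0,0],"rotation":[0,0,0]}]'; python3 plan.py 0.3590 0.310 0.16 1.741
```

```text
t: 33.7
eef_pos: [0.6221, -0.0445, 0.0393]
ee_rot: [3.14, -0.0, 1.369]
wrist_force: [1.3, -0.6, 1.3]
opening: 0.0485
finger_force: 63.9
t: 34.7
eef_pos: [0.6234, -0.0447, 0.1858]
ee_rot: [3.132, 0.0, 1.464]
wrist_force: [-0.3, 0.0, -0.3]
opening: 0.0852
finger_force: 0.0
t: 35.2
eef_pos: [0.6218, -0.0445, 0.1804]
ee_rot: [3.14, 0.001, 1.738]
wrist_force: [0.2, -0.8, 0.7]
opening: 0.0852
finger_force: 0.0
t 35.2 pos [ 0.6218 -0.0445  0.1804] rot [3.140e+00 1.000e-03 1.738e+00] | turn [ 0.01  0.   -0.02] shift [ 7.877 -3.98   0.409] op 0.0852 ff 0.0 F [ 0.2 -0.8  0.7] j6 -0.29
```

```bash
python3 -m crank '[{"translation":[0.44,-0.22,0],"rotation":[0,0,0]},{"translation":[0.79,-0.4,0],"rotation":[0,0,0]},{"translation":[0.79,-0.4,0],"rotation":[0,0,0]},{"translation":[0.79,-0.4,0],"rotation":[0,0,0]},{"translation":[0.79,-0.4,0],"rotation":[0,0,0]},{"translation":[0.79,-0.4,0],"rotation":[0,0,0]},{"translation":[0.79,-0.4,0],"rotation":[0,0,0]},{"translation":[0.79,-0.4,0],"rotation":[0,0,0]}]'; python3 -m crank '[{"translation":[0.79,-0.4,0],"rotation":[0,0,-0.02]},{"translation":[0.79,-0.4,0],"rotation":[0,0,0]},{"translation":[0.33,-0.16,0.4],"rotation":[0,0,0]},{"translation":[0,0,0],"rotation":[0,0,0]},{"translation":[0,0,0],"rotation":[0,0,0]},{"translation":[0,0,0],"rotation":[0,0,0]}]'; python3 hous.py;python3 plan.py 0.3590 0.310 0.002 1.741
```

```text
t: 36.2
eef_pos: [0.4219, 0.2257, 0.1799]
ee_rot: [3.14, -0.0, 1.736]
wrist_force: [-0.2, 0.3, 0.7]
opening: 0.0854
finger_force: 0.0
t: 36.95
eef_pos: [0.3603, 0.3102, 0.1598]
ee_rot: [3.14, -0.0, 1.739]
wrist_force: [-0.5, 0.1, 0.2]
opening: 0.0854
finger_force: 0.0
[ 292  115   51  143 5910] z 0.014 centroid [357.  308.7] rectc [357.  308.9] size [ 49.9 148.8] yaw rect/moments 0.168 0.169
t 37.0 pos [0.3602 0.3102 0.1597] rot [ 3.14  -0.     1.739] | turn [ 0.01 -0.   -0.01] shift [ 1.000e-03 -2.500e-02  3.154e+00] op 0.0854 ff 0.0 F [ 0.1  0.8 -0.2] j6 0.47
```

```bash
python3 -m crank '[{"translation":[-0.03,-0.07,0.7],"rotation":[0,0,0]},{"translation":[0,0,0.7],"rotation":[0,0,0]},{"translation":[0,0,0.7],"rotation":[0,0,0]},{"translation":[0,0,0.6],"rotation":[0,0,0]},{"translation":[0,0,0.3],"rotation":[0,0,0]},{"translation":[0,0,0.17],"rotation":[0,0,0]},{"translation":[0,0,0],"rotation":[0,0,0]},{"translation":[0,0,0],"rotation":[0,0,0]}]' && python3 plan.py 0.3568 0.3095 0.001 1.739;python3 -m crank '[{"translation":[0,0,0],"rotation":[0,0,0]},{"translation":[0,0,0],"rotation":[0,0,0]},{"translation":[0,0,0],"rotation":[0,0,0]},{"translation":[0,0,0],"rotation":[0,0,0]},{"translation":[0,0,0],"rotation":[0,0,0]},{"translation":[0,0,0],"rotation":[0,0,0]}]' 1 60; python3 plan.py 0.3568 0.3095 0.001 1.739;python3 -m crank '[{"translation":[0,0,-0.2],"rotation":[0,0,0]},{"translation":[0,0,-0.4],"rotation":[0,0,0]},{"translation":[0,0,-0.7],"rotation":[0,0,0]},{"translation":[0,0,-0.8],"rotation":[0,0,0]},{"translation":[0,0,-0.7],"rotation":[0,0,0]},{"translation":[0,0,-0.4],"rotation":[0,0,0]},{"translation":[0,0,0],"rotation":[0,0,0.77]},{"translation":[0,0,0],"rotation":[0,0,0.77]}]'; python3 -m crank '[{"translation":[0,0,0],"rotation":[0,0,0.77]},{"translation":[0,0,0],"rotation":[0,0,0.77]},{"translation":[0,0,0],"rotation":[0,0,0]},{"translation":[0,0,0],"rotation":[0,0,0]}]';  python3 plan.py 0.6217 -0.0438 0.12 1.37
```

```text
t: 38.0
eef_pos: [0.3569, 0.3091, 0.0016]
ee_rot: [3.14, -0.001, 1.741]
wrist_force: [-0.0, 0.1, -1.0]
opening: 0.0855
finger_force: 0.0
t 38.0 pos [0.3569 0.3091 0.0016] rot [ 3.140e+00 -1.000e-03  1.741e+00] | turn [ 0.02 -0.01  0.02] shift [ 0.009 -0.001  0.011] op 0.0855 ff 0.0 F [-0.   0.1 -1. ] j6 0.47
t: 38.75
eef_pos: [0.3568, 0.309, 0.0012]
ee_rot: [3.14, -0.001, 1.741]
wrist_force: [-0.1, 1.0, 5.7]
opening: 0.0484
finger_force: 64.1
t 38.8 pos [0.3568 0.309  0.0012] rot [ 3.140e+00 -1.000e-03  1.741e+00] | turn [ 0.01 -0.01  0.02] shift [0.01  0.003 0.004] op 0.0484 ff 64.1 F [-0.1  1.   5.7] j6 0.47
t: 39.75
eef_pos: [0.3559, 0.3084, 0.1597]
ee_rot: [-3.141, 0.001, 1.553]
wrist_force: [-0.4, -0.8, -0.6]
opening: 0.0479
finger_force: 63.4
t: 40.25
eef_pos: [0.356, 0.3084, 0.1598]
ee_rot: [-3.141, 0.001, 1.373]
wrist_force: [-0.5, 0.6, -1.6]
opening: 0.0479
finger_force: 63.4
t 40.2 pos [0.356  0.3084 0.1598] rot [-3.141e+00  1.000e-03  1.373e+00] | turn [-0.01  0.01  0.03] shift [-5.843  6.611  0.796] op 0.0479 ff 63.4 F [-0.5  0.6 -1.6] j6 0.84
```

```bash
python3 -m crank '[{"translation":[-0.35,0.4,0],"rotation":[0,0,0.03]},{"translation":[-0.58,0.655,0],"rotation":[0,0,0]},{"translation":[-0.58,0.655,0],"rotation":[0,0,0]},{"translation":[-0.58,0.655,0],"rotation":[0,0,0]},{"translation":[-0.58,0.655,0],"rotation":[0,0,0]},{"translation":[-0.58,0.655,0],"rotation":[0,0,0]},{"translation":[-0.58,0.655,0],"rotation":[0,0,0]},{"translation":[-0.58,0.655,0],"rotation":[0,0,0]}]'; python3 -m crank '[{"translation":[-0.58,0.655,0],"rotation":[0,0,0]},{"translation":[-0.58,0.655,0],"rotation":[0,0,0]},{"translation":[-0.27,0.32,0.4],"rotation":[0,0,0]},{"translation":[0,0,0.2],"rotation":[0,0,0]},{"translation":[0,0,0],"rotation":[0,0,0]},{"translation":[0,0,0],"rotation":[0,0,0]},{"translation":[0,0,0],"rotation":[0,0,0]}]'; python3 plan.py 0.6217 -0.0438 0.105 1.37
cat > crop.py <<'E'
from h import *
import sys
im,d,K,T=cap(); c=im[90:200,270:375]; c=cv2.convertScaleAbs(c,alpha=2.0); cv2.imwrite(sys.argv[1],cv2.resize(c,None,fx=5,fy=5,interpolation=cv2.INTER_CUBIC))
g=cv2.GaussianBlur(im.max(2),(3,3),0)
q=cv2.resize(cv2.convertScaleAbs(g[100:195,285:360],alpha=2.5),None,fx=4,fy=4,interpolation=cv2.INTER_CUBIC)
c=cv2.HoughCircles(q,cv2.HOUGH_GRADIENT,1.5,20,param1=60,param2=15,minRadius=24,maxRadius=80)
if c is not None: print("circles u,v,r px",[(round(285+a/4,1),round(100+b/4,1),round(r/4,1)) for a,b,r in c[0][:4]])
E
python3 crop.py pics/w6.png
```

```text
t: 41.25
eef_pos: [0.5567, 0.0412, 0.1601]
ee_rot: [-3.141, -0.0, 1.369]
wrist_force: [1.0, 0.7, -2.1]
opening: 0.0485
finger_force: 63.4
t: 42.12
eef_pos: [0.6216, -0.0433, 0.1315]
ee_rot: [3.14, -0.0, 1.369]
wrist_force: [-0.6, -0.8, -0.9]
opening: 0.0482
finger_force: 63.3
t 42.1 pos [ 0.6216 -0.0433  0.1315] rot [ 3.14  -0.     1.369] | turn [ 0.02 -0.   -0.01] shift [-0.01   0.004  0.531] op 0.0482 ff 63.3 F [-0.6 -0.8 -0.9] j6 0.08
circles u,v,r px [(np.float32(321.6), np.float32(144.8), np.float32(14.7)), (np.float32(326.8), np.float32(142.6), np.float32(14.5)), (np.float32(316.7), np.float32(141.8), np.float32(15.0)), (np.float32(321.9), np.float32(138.1), np.float32(8.0))]
```

View pics/w6.png

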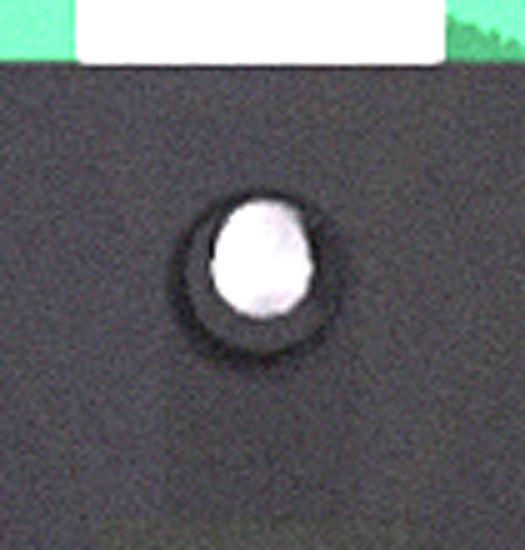

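The hole is at (321.6,146) and the pin is inside it. A shift of about 1.2 mm in -y is needed, then lower.

```bash
python3 -m crank '[{"translation":[-0.025,0,0.3],"rotation":[0,0,0]},{"translation":[0,0,0.25],"rotation":[0,0,0]},{"translation":[0,0,0.25],"rotation":[0,0,0]},{"translation":[0,0,0],"rotation":[0,0,0]},{"translation":[0,0,0],"rotation":[0,0,0]}]'; python3 -m crank '[{"translation":[0,0,0.2],"rotation":[0,0,0]},{"translation":[0,0,0.25],"rotation":[0,0,0]},{"translation":[0,0,0.15],"rotation":[0,0,0]},{"translation":[0,0,0.05],"rotation":[0,0,0]},{"translation":[0,0,0],"rotation":[0,0,0]},{"translation":[0,0,0],"rotation":[0,0,0]},{"translation":[0,0,0],"rotation":[0,0,0]}]'; python3 plan.py 0.6217 -0.044 0.053 1.372
```

```text
t: 42.8
eef_pos: [0.6212, -0.0453, 0.0904]
ee_rot: [-3.142, 0.0, 1.368]
wrist_force: [0.2, 0.4, -0.0]
opening: 0.0483
finger_force: 63.4
t: 43.68
eef_pos: [0.6215, -0.0453, 0.0583]
ee_rot: [3.141, -0.0, 1.368]
wrist_force: [-0.1, -0.0, -1.3]
opening: 0.048
finger_force: 63.4
t 43.7 pos [ 0.6215 -0.0453  0.0583] rot [ 3.141 -0.     1.368] | turn [ 0.01 -0.   -0.03] shift [ 0.025 -0.001  0.106] op 0.048 ff 63.4 F [-0.1 -0.  -1.3] j6 0.08
```

```bash
python3 -m crank '[{"translation":[0,0,0.1],"rotation":[0,0,0]},{"translation":[0,0,0],"rotation":[0,0,0]},{"translation":[0,0,0],"rotation":[0,0,0]}]'; python3 -m crank '[{"translation":[0,0,0],"rotation":[0,0,0]},{"translation":[0,0,0],"rotation":[0,0,0]},{"translation":[0,0,0],"rotation":[0,0,0]},{"translation":[0,0,-0.4],"rotation":[0,0,0]},{"translation":[0,0,-0.8],"rotation":[0,0,0]},{"translation":[0,0,-0.9],"rotation":[0,0,0]},{"translation":[0,0,-0.5],"rotation":[0,0,0]},{"translation":[0,0,0],"rotation":[0,0,-0.7]}]' -1;  python3 -m crank '[{"translation":[0,0,0],"rotation":[0,0,-0.7]},{"translation":[0,0,0],"rotation":[0,0,-0.7]},{"translation":[0,0,0],"rotation":[0,0,0]}]'; python3 plan.py 0.412 -0.267 0.18 1.62
```

```text
t: 44.05
eef_pos: [0.6217, -0.0453, 0.0533]
ee_rot: [3.14, -0.0, 1.368]
wrist_force: [1.4, 0.2, 1.4]
opening: 0.0483
finger_force: 63.7
t: 45.05
eef_pos: [0.6226, -0.0454, 0.1887]
ee_rot: [3.134, 0.0, 1.454]
wrist_force: [0.3, 0.3, -0.8]
opening: 0.0856
finger_force: 0.0
t: 45.42
eef_pos: [0.6214, -0.0453, 0.1844]
ee_rot: [3.14, 0.0, 1.619]
wrist_force: [0.8, 0.7, 0.0]
opening: 0.0855
finger_force: 0.0
t 45.4 pos [ 0.6214 -0.0453  0.1844] rot [3.14  0.    1.619] | turn [ 0.01  0.   -0.01] shift [-4.224 -4.401  0.088] op 0.0855 ff 0.0 F [0.8 0.7 0. ] j6 -0.18
```

```bash
python3 -m crank '[{"translation":[-0.3,-0.3,0],"rotation":[0,0,0]},{"translation":[-0.6,-0.63,0],"rotation":[0,0,0]},{"translation":[-0.6,-0.63,0],"rotation":[0,0,0]},{"translation":[-0.6,-0.63,0],"rotation":[0,0,0]},{"translation":[-0.6,-0.63,0],"rotation":[0,0,0]},{"translation":[-0.6,-0.63,0],"rotation":[0,0,0]},{"translation":[-0.6,-0.63,0],"rotation":[0,0,0]},{"translation":[-0.32,-0.32,0.3],"rotation":[0,0,0]}]'; python3 -m crank '[{"translation":[0,0,0],"rotation":[0,0,0]},{"translation":[0,0,0],"rotation":[0,0,0]},{"translation":[0,0,0],"rotation":[0,0,0]},{"translation":[0,0,0],"rotation":[0,0,0]}]'; python3 hous.py;python3 plan.py 0.412 -0.267 0.001 1.62
```

```text
t: 46.42
eef_pos: [0.4111, -0.2686, 0.1702]
ee_rot: [3.138, 0.003, 1.616]
wrist_force: [0.3, 0.9, 0.2]
opening: 0.0854
finger_force: 0.0
t: 46.92
eef_pos: [0.4125, -0.2663, 0.1682]
ee_rot: [3.141, 0.0, 1.621]
wrist_force: [0.6, -0.2, 1.3]
opening: 0.0853
finger_force: 0.0
[ 298  112   53  142 5654] z 0.014 centroid [ 414.2 -264.9] rectc [ 414.2 -264.8] size [ 49.7 149.8] yaw rect/moments 0.011 0.012
t 47.0 pos [ 0.4123 -0.2664  0.1681] rot [3.141 0.    1.621] | turn [0.   0.   0.01] shift [-0.012 -0.008  3.341] op 0.0854 ff 0.0 F [-0.6 -0.3  0.3] j6 -0.69
```

```bash
python3 -m crank '[{"translation":[0,0,0.2],"rotation":[0,0,0.32]},{"translation":[0.04,0.03,0.6],"rotation":[0,0,0]},{"translation":[0,0,0.7],"rotation":[0,0,0]},{"translation":[0,0,0.7],"rotation":[0,0,0]},{"translation":[0,0,0.6],"rotation":[0,0,0]},{"translation":[0,0,0.35],"rotation":[0,0,0]},{"translation":[0,0,0.18],"rotation":[0,0,0]},{"translation":[0,0,0],"rotation":[0,0,0]}]' && python3 -m crank '[{"translation":[0,0,0],"rotation":[0,0,0]},{"translation":[0,0,0],"rotation":[0,0,0]}]'; python3 plan.py 0.4137 -0.2643 0.001 1.583;python3 -m crank '[{"translation":[0,0,0],"rotation":[0,0,0]},{"translation":[0,0,0],"rotation":[0,0,0]},{"translation":[0,0,0],"rotation":[0,0,0]},{"translation":[0,0,0],"rotation":[0,0,0]},{"translation":[0,0,0],"rotation":[0,0,0]},{"translation":[0,0,0],"rotation":[0,0,0]}]' 1 60; python3 plan.py 0.4137 -0.2643 0.001 1.583;python3 -m crank '[{"translation":[0,0,-0.2],"rotation":[0,0,0]},{"translation":[0,0,-0.4],"rotation":[0,0,0]},{"translation":[0,0,-0.7],"rotation":[0,0,0]},{"translation":[0,0,-0.8],"rotation":[0,0,0]},{"translation":[0,0,-0.7],"rotation":[0,0,0]},{"translation":[0,0,-0.4],"rotation":[0,0,0]},{"translation":[0,0,0],"rotation":[0,0,0.88]},{"translation":[0,0,0],"rotation":[0,0,0.88]}]'; python3 -m crank '[{"translation":[0,0,0],"rotation":[0,0,0]},{"translation":[0,0,0],"rotation":[0,0,0]},{"translation":[0,0,0],"rotation":[0,0,0]}]';  python3 plan.py 0.6217 -0.0438 0.12 1.37
```

```text
t: 47.98
eef_pos: [0.4135, -0.2648, 0.0015]
ee_rot: [-3.142, 0.0, 1.582]
wrist_force: [0.7, 0.0, -0.5]
opening: 0.0856
finger_force: 0.0
t: 48.22
eef_pos: [0.4139, -0.2652, 0.0024]
ee_rot: [3.14, 0.001, 1.582]
wrist_force: [0.3, -0.2, -0.2]
opening: 0.0857
finger_force: 0.0
t 48.2 pos [ 0.4139 -0.2652  0.0024] rot [3.140e+00 1.000e-03 1.582e+00] | turn [ 0.01  0.01 -0.01] shift [ 0.019 -0.004  0.028] op 0.0857 ff 0.0 F [ 0.3 -0.2 -0.2] j6 -0.65
t: 48.98
eef_pos: [0.4137, -0.2651, 0.0019]
ee_rot: [3.141, 0.001, 1.582]
wrist_force: [0.2, 0.4, 5.4]
opening: 0.0481
finger_force: 63.9
t 49.0 pos [ 0.4137 -0.2651  0.0019] rot [3.141e+00 1.000e-03 1.582e+00] | turn [ 0.01  0.01 -0.01] shift [0.015 0.    0.018] op 0.0481 ff 63.9 F [0.2 0.4 5.4] j6 -0.65
t: 49.98
eef_pos: [0.413, -0.2646, 0.1607]
ee_rot: [-3.14, -0.001, 1.367]
wrist_force: [-0.5, 0.6, -2.3]
opening: 0.0485
finger_force: 63.2
t: 50.35
eef_pos: [0.4132, -0.2647, 0.161]
ee_rot: [-3.141, -0.0, 1.372]
wrist_force: [-0.8, 0.7, -0.3]
opening: 0.0481
finger_force: 63.2
t 50.4 pos [ 0.4132 -0.2647  0.161 ] rot [-3.141 -0.     1.372] | turn [-0.01 -0.    0.01] shift [5.161 3.205 0.819] op 0.0481 ff 63.2 F [-0.8  0.7 -0.3] j6 -0.44
```

```bash
python3 -m crank '[{"translation":[0.3,0.19,0],"rotation":[0,0,0]},{"translation":[0.65,0.4,0],"rotation":[0,0,0]},{"translation":[0.65,0.4,0],"rotation":[0,0,0]},{"translation":[0.65,0.4,0],"rotation":[0,0,0]},{"translation":[0.65,0.4,0],"rotation":[0,0,0]},{"translation":[0.65,0.4,0],"rotation":[0,0,0]},{"translation":[0.65,0.4,0],"rotation":[0,0,0]},{"translation":[0.65,0.4,0],"rotation":[0,0,0]}]'; python3 -m crank '[{"translation":[0.31,0.21,0.4],"rotation":[0,0,0]},{"translation":[0,0,0.2],"rotation":[0,0,0]},{"translation":[0,0,0],"rotation":[0,0,0]},{"translation":[0,0,0],"rotation":[0,0,0]},{"translation":[0,0,0],"rotation":[0,0,0]},{"translation":[0,0,0],"rotation":[0,0,0]}]'; python3 plan.py 0.6217 -0.0438 0.105 1.37
python3 crop.py pics/w7.png
```

```text
t: 51.35
eef_pos: [0.6092, -0.0546, 0.1611]
ee_rot: [-3.142, -0.0, 1.372]
wrist_force: [-0.6, 0.2, -1.3]
opening: 0.0478
finger_force: 63.2
t: 52.1
eef_pos: [0.6216, -0.0443, 0.1321]
ee_rot: [3.14, -0.0, 1.37]
wrist_force: [-0.4, 0.1, -0.8]
opening: 0.0481
finger_force: 63.2
t 52.1 pos [ 0.6216 -0.0443  0.1321] rot [ 3.14 -0.    1.37] | turn [ 0.01 -0.   -0.  ] shift [0.01  0.001 0.542] op 0.0481 ff 63.2 F [-0.4  0.1 -0.8] j6 0.08
circles u,v,r px [(np.float32(322.3), np.float32(141.1), np.float32(10.3)), (np.float32(320.8), np.float32(147.1), np.float32(13.5)), (np.float32(326.4), np.float32(145.2), np.float32(16.8)), (np.float32(334.3), np.float32(119.3), np.float32(14.7))]
```

View pics/w7.png

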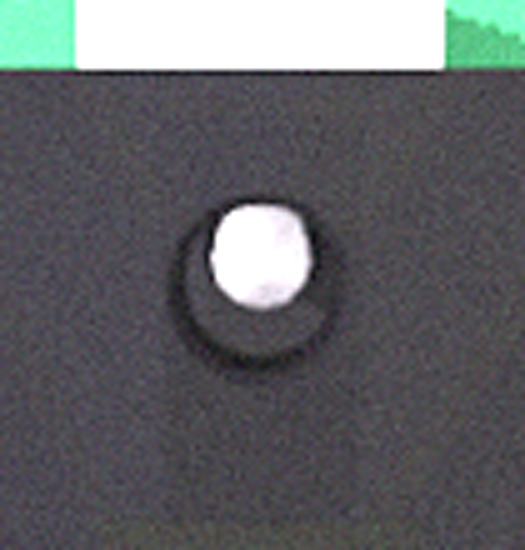

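Hole at (321.5,147.4), pin inside it. Aligned, so lowering the fourth plate.

```bash
python3 -m crank '[{"translation":[0.01,0,0.3],"rotation":[0,0,0]},{"translation":[0,0,0.25],"rotation":[0,0,0]},{"translation":[0,0,0.25],"rotation":[0,0,0]},{"translation":[0,0,0],"rotation":[0,0,0]},{"translation":[0,0,0],"rotation":[0,0,0]}]'; python3 -m crank '[{"translation":[0,0,0.2],"rotation":[0,0,0]},{"translation":[0,0,0.15],"rotation":[0,0,0]},{"translation":[0,0,0.03],"rotation":[0,0,0]},{"translation":[0,0,0],"rotation":[0,0,0]},{"translation":[0,0,0],"rotation":[0,0,0]},{"translation":[0,0,0],"rotation":[0,0,0]}]'; python3 plan.py 0.6217 -0.044 0.0675 1.372
```

```text
t: 52.78
eef_pos: [0.6216, -0.0432, 0.0914]
ee_rot: [-3.142, -0.0, 1.37]
wrist_force: [0.4, -1.0, -0.8]
opening: 0.0486
finger_force: 63.2
t: 53.52
eef_pos: [0.6218, -0.0433, 0.0727]
ee_rot: [3.141, -0.0, 1.37]
wrist_force: [1.1, -0.7, -0.2]
opening: 0.0482
finger_force: 63.2
t 53.5 pos [ 0.6218 -0.0433  0.0727] rot [ 3.141 -0.     1.37 ] | turn [ 0.01 -0.   -0.01] shift [-0.014  0.001  0.103] op 0.0482 ff 63.2 F [ 1.1 -0.7 -0.2] j6 0.08
```

```bash
python3 -m crank '[{"translation":[0,0,0.1],"rotation":[0,0,0]},{"translation":[0,0,0],"rotation":[0,0,0]},{"translation":[0,0,0],"rotation":[0,0,0]}]'; python3 -m crank '[{"translation":[0,0,0],"rotation":[0,0,0]},{"translation":[0,0,0],"rotation":[0,0,0]},{"translation":[0,0,0],"rotation":[0,0,0]},{"translation":[0,0,-0.4],"rotation":[0,0,0]},{"translation":[0,0,-0.8],"rotation":[0,0,0]},{"translation":[0,0,-0.9],"rotation":[0,0,0]},{"translation":[0,0,-0.3],"rotation":[0,0,0]},{"translation":[0,0,0],"rotation":[0,0,-0.83]}]' -1;  python3 -m crank '[{"translation":[0,0,0],"rotation":[0,0,-0.84]},{"translation":[0,0,0],"rotation":[0,0,0]},{"translation":[0,0,0],"rotation":[0,0,0]}]'; python3 plan.py 0.45 0.0605 0.16 1.5708
```

```text
t: 53.9
eef_pos: [0.6221, -0.0434, 0.068]
ee_rot: [3.14, -0.0, 1.37]
wrist_force: [1.0, -0.6, 3.4]
opening: 0.0479
finger_force: 63.7
t: 54.9
eef_pos: [0.6224, -0.0434, 0.1904]
ee_rot: [3.137, 0.0, 1.472]
wrist_force: [-0.5, 0.2, -0.7]
opening: 0.0851
finger_force: 0.0
t: 55.28
eef_pos: [0.6215, -0.0433, 0.1871]
ee_rot: [-3.141, -0.0, 1.569]
wrist_force: [0.0, -0.9, 0.3]
opening: 0.0856
finger_force: 0.0
t 55.3 pos [ 0.6215 -0.0433  0.1871] rot [-3.141 -0.     1.569] | turn [-0.   -0.   -0.02] shift [ 2.076 -3.429  0.542] op 0.0856 ff 0.0 F [ 0.  -0.9  0.3] j6 -0.12
```

```bash
python3 -m crank '[{"translation":[0.35,-0.57,0],"rotation":[0,0,0]},{"translation":[0.35,-0.57,0],"rotation":[0,0,0]},{"translation":[0.35,-0.57,0],"rotation":[0,0,0]},{"translation":[0.35,-0.57,0],"rotation":[0,0,0]},{"translation":[0.34,-0.57,0],"rotation":[0,0,0]},{"translation":[0.34,-0.58,0.5],"rotation":[0,0,0]},{"translation":[0,0,0],"rotation":[0,0,0]},{"translation":[0,0,0],"rotation":[0,0,0]}]'; python3 -m crank '[{"translation":[0,0,0],"rotation":[0,0,0]},{"translation":[0,0,0],"rotation":[0,0,0]}]'
cat > cov.py <<'E'
from h import *
im,d,K,T=cap(); hsv=cv2.cvtColor(im,cv2.COLOR_BGR2HSV); P=world(d,K,T); Z=P[...,2]
m=((hsv[...,0]>18)&(hsv[...,0]<35)&(hsv[...,1]>120)&(np.abs(P[...,0]-.45)<.06)&(np.abs(P[...,1]-.06)<.1)&(Z<.03)).astype(np.uint8)
m=cv2.morphologyEx(m,cv2.MORPH_CLOSE,np.ones((9,9)))
rect(m,K,T,.008)
E
python3 cov.py; python3 plan.py 0.45 0.0605 0.0125 1.5708
```

```text
t: 56.28
eef_pos: [0.4507, 0.0605, 0.1631]
ee_rot: [3.14, 0.0, 1.57]
wrist_force: [0.7, 0.6, -0.2]
opening: 0.0856
finger_force: 0.0
t: 56.52
eef_pos: [0.4509, 0.0603, 0.163]
ee_rot: [3.141, 0.0, 1.57]
wrist_force: [0.9, 0.4, 0.2]
opening: 0.0855
finger_force: 0.0
centroid [451.6  60.3] rectc [451.6  60.6] size [ 51.3 149.6] yaw rect/moments 0.001 0.002
t 56.6 pos [0.4508 0.0604 0.1628] rot [3.141 0.    1.57 ] | turn [ 0.01  0.   -0.01] shift [ 2.000e-03 -1.500e-02  3.006e+00] op 0.0859 ff 0.0 F [-0.6 -0.4  1. ] j6 0.06
```

```bash
python3 -m crank '[{"translation":[0.01,-0.01,0.7],"rotation":[0,0,0]},{"translation":[0,0,0.7],"rotation":[0,0,0]},{"translation":[0,0,0.7],"rotation":[0,0,0]},{"translation":[0,0,0.5],"rotation":[0,0,0]},{"translation":[0,0,0.3],"rotation":[0,0,0]},{"translation":[0,0,0.1],"rotation":[0,0,0]},{"translation":[0,0,0],"rotation":[0,0,0]},{"translation":[0,0,0],"rotation":[0,0,0]}]'; python3 -m crank '[{"translation":[0,0,0],"rotation":[0,0,0]},{"translation":[0,0,0],"rotation":[0,0,0]},{"translation":[0,0,0],"rotation":[0,0,0]},{"translation":[0,0,0],"rotation":[0,0,0]},{"translation":[0,0,0],"rotation":[0,0,0]},{"translation":[0,0,0],"rotation":[0,0,0]},{"translation":[0,0,0],"rotation":[0,0,0]},{"translation":[0,0,0],"rotation":[0,0,0]}]' 1 70; python3 plan.py 0.45 0.0605 0.0125 1.5708; python3 -m crank '[{"translation":[0,0,-0.2],"rotation":[0,0,0]},{"translation":[0,0,-0.4],"rotation":[0,0,0]},{"translation":[0,0,-0.8],"rotation":[0,0,0]},{"translation":[0,0,-0.8],"rotation":[0,0,0]},{"translation":[0,0,-0.6],"rotation":[0,0,0]},{"translation":[0,0,-0.2],"rotation":[0,0,0]},{"translation":[0,0,0],"rotation":[0,0,0.83]},{"translation":[0,0,0],"rotation":[0,0,0.84]}]'; python3 -m crank '[{"translation":[0,0,0],"rotation":[0,0,0]},{"translation":[0,0,0],"rotation":[0,0,0]},{"translation":[0,0,0],"rotation":[0,0,0]}]';python3 plan.py 0.6217 -0.0438 0.143 1.37
```

```text
t: 57.58
eef_pos: [0.4504, 0.0612, 0.0135]
ee_rot: [3.14, -0.0, 1.571]
wrist_force: [0.2, 0.0, -0.2]
opening: 0.0852
finger_force: 0.0
t: 58.58
eef_pos: [0.4498, 0.0612, 0.0126]
ee_rot: [3.141, -0.0, 1.571]
wrist_force: [-0.5, 0.6, 3.4]
opening: 0.0144
finger_force: 69.9
t 58.6 pos [0.4498 0.0612 0.0126] rot [ 3.141 -0.     1.571] | turn [ 0. -0. -0.] shift [-0.014  0.004  0.001] op 0.0144 ff 69.9 F [-0.5  0.6  3.4] j6 0.06
t: 59.58
eef_pos: [0.449, 0.0612, 0.1609]
ee_rot: [-3.139, 0.001, 1.367]
wrist_force: [0.8, -0.2, -2.3]
opening: 0.015
finger_force: 69.3
t: 59.95
eef_pos: [0.4494, 0.0612, 0.1619]
ee_rot: [-3.141, 0.0, 1.371]
wrist_force: [-0.1, 0.5, -1.3]
opening: 0.015
finger_force: 69.3
t 60.0 pos [0.4494 0.0612 0.1619] rot [-3.141  0.     1.371] | turn [-0.01  0.    0.01] shift [-1.371  3.795  0.378] op 0.015 ff 69.3 F [-0.1  0.5 -1.3] j6 0.26
```

```bash
python3 -m crank '[{"translation":[-0.1,0.3,0],"rotation":[0,0,0]},{"translation":[-0.25,0.7,0],"rotation":[0,0,0]},{"translation":[-0.25,0.7,0],"rotation":[0,0,0]},{"translation":[-0.25,0.7,0],"rotation":[0,0,0]},{"translation":[-0.25,0.7,0],"rotation":[0,0,0]},{"translation":[-0.2,0.5,0],"rotation":[0,0,0]},{"translation":[-0.07,0.2,0.2],"rotation":[0,0,0]},{"translation":[0,0,0],"rotation":[0,0,0]}]'; python3 -m crank '[{"translation":[0,0,0.1],"rotation":[0,0,0]},{"translation":[0,0,0],"rotation":[0,0,0]},{"translation":[0,0,0],"rotation":[0,0,0]},{"translation":[0,0,0],"rotation":[0,0,0]}]';python3 plan.py 0.6217 -0.0438 0.12 1.37
python3 - <<'E'
from h import *
im,d,K,T=cap(); c=im[90:210,250:390]; cv2.imwrite("pics/w8.png",cv2.resize(c,None,fx=5,fy=5,interpolation=cv2.INTER_CUBIC))
hsv=cv2.cvtColor(im,cv2.COLOR_BGR2HSV); z=robot.read_state()["eef_pos"][2]-.0046
y=((hsv[...,0]>15)&(hsv[...,0]<38)&(hsv[...,1]>110)).astype(np.uint8); w=1-y; w[:,:270]=0;w[:,375:]=0;w[:95]=0;w[230:]=0
n,l,st,c=cv2.connectedComponentsWithStats(w)
for i in range(1,n):
    if 80<st[i,4]<2500: print(st[i],c[i].round(1),onplane(c[i],K,T,z)[0].round(4))
E
```

```text
t: 60.95
eef_pos: [0.6217, -0.0441, 0.1499]
ee_rot: [-3.138, 0.0, 1.37]
wrist_force: [0.1, 1.1, -0.4]
opening: 0.0144
finger_force: 69.3
t: 61.45
eef_pos: [0.6221, -0.0435, 0.1478]
ee_rot: [3.141, -0.0, 1.371]
wrist_force: [0.2, 0.7, -2.1]
opening: 0.0148
finger_force: 69.3
t 61.5 pos [ 0.6221 -0.0435  0.1478] rot [ 3.141 -0.     1.371] | turn [ 0.01 -0.    0.01] shift [-0.007 -0.008  0.557] op 0.0148 ff 69.3 F [ 0.2  0.7 -2.1] j6 0.08
[ 270   95  105   13 1329] [321.9 100.8] [0.6389 0.0319 0.1432]
[369 111   6 119 384] [372.5 186.5] [ 0.6563 -0.0147  0.1432]
[270 112   6 118 377] [271.5 186.7] [ 0.6047 -0.0044  0.1432]
[309 132  27  28 573] [321.8 145.5] [0.6346 0.0111 0.1432]
[307 218  31  12 337] [322.  223.8] [ 0.6264 -0.0297  0.1432]
```

View pics/w8.png

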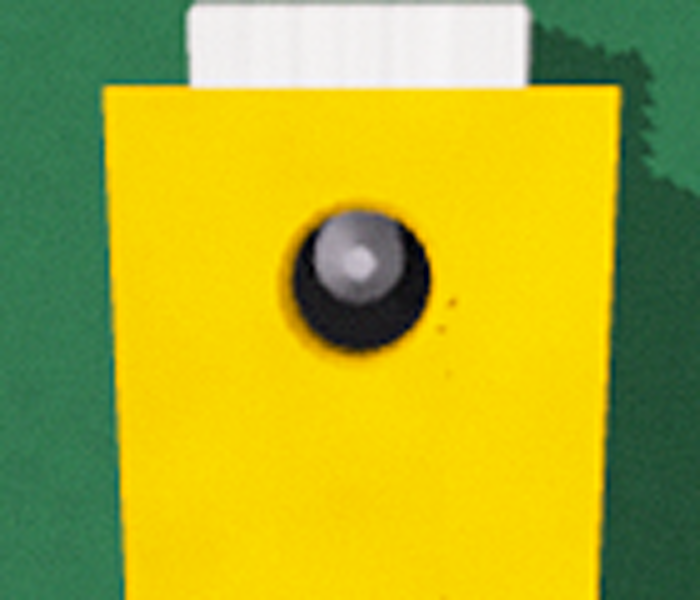

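The cover's hole is at (0.6346, 0.0111), within 0.6 mm of the pin. Lowering it now.

```bash
python3 -m crank '[{"translation":[0,-0.01,0.3],"rotation":[0,0,0]},{"translation":[0,0,0.3],"rotation":[0,0,0]},{"translation":[0,0,0.2],"rotation":[0,0,0]},{"translation":[0,0,0],"rotation":[0,0,0]},{"translation":[0,0,0],"rotation":[0,0,0]}]';python3 -m crank '[{"translation":[0,0,0.15],"rotation":[0,0,0]},{"translation":[0,0,0.08],"rotation":[0,0,0]},{"translation":[0,0,0.04],"rotation":[0,0,0]},{"translation":[0,0,0],"rotation":[0,0,0]},{"translation":[0,0,0],"rotation":[0,0,0]}]';python3 plan.py 0.6217 -0.0438 0.0926 1.37
```

```text
t: 62.12
eef_pos: [0.6218, -0.0437, 0.1076]
ee_rot: [3.141, -0.0, 1.37]
wrist_force: [0.1, 0.4, -1.5]
opening: 0.0149
finger_force: 69.3
t: 62.75
eef_pos: [0.6218, -0.0437, 0.094]
ee_rot: [3.141, -0.0, 1.37]
wrist_force: [-0.5, -0.4, -1.5]
opening: 0.0146
finger_force: 69.3
t 62.8 pos [ 0.6218 -0.0437  0.094 ] rot [ 3.141 -0.     1.37 ] | turn [ 0. -0.  0.] shift [-0.003 -0.001  0.028] op 0.0146 ff 69.3 F [-0.5 -0.4 -1.5] j6 0.08
```

```bash
python3 -m crank '[{"translation":[0,0,0.03],"rotation":[0,0,0]},{"translation":[0,0,0],"rotation":[0,0,0]},{"translation":[0,0,0],"rotation":[0,0,0]}]'; python3 -m crank '[{"translation":[0,0,0],"rotation":[0,0,0]},{"translation":[0,0,0],"rotation":[0,0,0]},{"translation":[0,0,0],"rotation":[0,0,0]},{"translation":[0,0,0],"rotation":[0,0,0]},{"translation":[0,0,-0.4],"rotation":[0,0,0]},{"translation":[0,0,-0.8],"rotation":[0,0,0]},{"translation":[0,0,-0.9],"rotation":[0,0,0]},{"translation":[0,0,-1],"rotation":[0,0,0]}]' -1; python3 -m crank '[{"translation":[0.3,-0.5,0],"rotation":[0,0,0]},{"translation":[0.3,-0.5,0],"rotation":[0,0,0]},{"translation":[0.3,-0.5,0],"rotation":[0,0,0]},{"translation":[0,0,0],"rotation":[0,0,0]},{"translation":[0,0,0],"rotation":[0,0,0]},{"translation":[0,0,0],"rotation":[0,0,0]},{"translation":[0,0,0],"rotation":[0,0,0]}]'
python3 - <<'E'
from h import *
im,d,K,T=cap(); cv2.imwrite("pics/w9.png",im); hsv=cv2.cvtColor(im,cv2.COLOR_BGR2HSV); P=world(d,K,T); Z=P[...,2]
def comp(n,m,amin=60):
    k,l,st,_=cv2.connectedComponentsWithStats(m.astype(np.uint8))
    for i in range(1,k):
        if st[i,4]>amin:
            q=P[l==i]; q=q[~np.isnan(q[:,2])]; (cx,cy),r=cv2.minEnclosingCircle((q[:,:2]*1000).astype(np.float32))
            print(n,st[i],"mean",q.mean(0).round(4),"circ",round(cx,1),round(cy,1),"r",round(r,1),"z",np.percentile(q[:,2],[5,50,95]).round(4))
ok=Z<.2
comp("master neck",(hsv[...,0]>12)&(hsv[...,0]<28)&(hsv[...,1]>90)&(Z>.04)&(Z<.055)&ok)
comp("green top",(hsv[...,0]>45)&(hsv[...,0]<75)&(hsv[...,1]>110)&(Z>.03)&(Z<.08))
comp("pot",(Z>.053)&(Z<.066)&(P[...,1]<-.12)&(P[...,1]>-.46),150)
comp("cover",(hsv[...,0]>18)&(hsv[...,0]<35)&(hsv[...,1]>120)&(Z>.07)&(Z<.1))
s=robot.read_state();print(s["t"],s["eef_pos"])
E
```

```text
t: 63.12
eef_pos: [0.6219, -0.0437, 0.0926]
ee_rot: [3.141, -0.0, 1.37]
wrist_force: [0.2, -0.5, 0.0]
opening: 0.0145
finger_force: 69.4
t: 64.12
eef_pos: [0.6214, -0.0436, 0.2501]
ee_rot: [3.141, -0.0, 1.37]
wrist_force: [0.6, 0.7, -0.5]
opening: 0.0854
finger_force: 0.0
t: 65.0
eef_pos: [0.5574, 0.0149, 0.247]
ee_rot: [-3.141, 0.0, 1.37]
wrist_force: [0.4, -0.9, 0.1]
opening: 0.0853
finger_force: 0.0
master neck [235 254  27  29 613] mean [ 0.4385 -0.0822  0.0446] circ 436.4 -82.7 r 20.2 z [0.0427 0.0448 0.046 ]
green top [320   0  25  17 345] mean [0.6049 0.19   0.0509] circ 606.8 197.7 r 12.7 z [0.0322 0.0519 0.0669]
green top [280  89  19  19 272] mean [0.5413 0.1131 0.0504] circ 540.6 113.7 r 9.7 z [0.0442 0.0514 0.0533]
pot [ 353  305   44   36 1063] mean [ 0.5916 -0.1895  0.0555] circ 589.7 -194.4 r 30.2 z [0.0539 0.0553 0.0578]
cover [ 363  159   55  128 4862] mean [ 0.6225 -0.0361  0.0878] circ 622.7 -43.7 r 78.8 z [0.0863 0.0879 0.0891]
65.05 [0.55738186 0.014955   0.24696242]
```

View pics/w9.png

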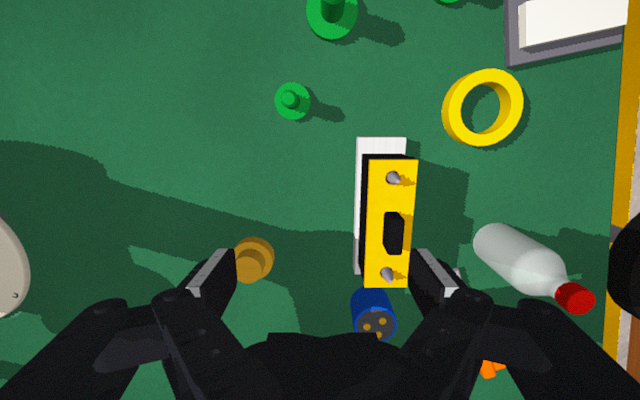

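The cover is seated flat, with its top at 0.088 as expected, at (390,220). The master neck is at (252,262), and the large marker has been knocked to about (0.607, 0.197), at (332,12). I'll do the master next, after viewing it and the pots from closer.

```bash
python3 plan.py 0.4364 -0.0827 0.15 1.513
```

```text
t 65.0 pos [0.5574 0.015  0.247 ] rot [-3.141  0.     1.37 ] | turn [-0.    0.   -1.19] shift [-2.09  -2.303  1.939] op 0.0855 ff 0.0 F [ 0.6  0.6 -0.2] j6 0.17
```

```bash
cat > mas.py <<'E'
from h import *
im,d,K,T=cap(); hsv=cv2.cvtColor(im,cv2.COLOR_BGR2HSV); P=world(d,K,T); Z=P[...,2]
def comp(n,m,amin=60):
    k,l,st,_=cv2.connectedComponentsWithStats(m.astype(np.uint8))
    for i in range(1,k):
        if st[i,4]>amin:
            q=P[l==i]; q=q[~np.isnan(q[:,2])]; (cx,cy),r=cv2.minEnclosingCircle((q[:,:2]*1000).astype(np.float32))
            print(n,st[i],"circ",round(cx,1),round(cy,1),"r",round(r,1),"z",np.percentile(q[:,2],[5,50,95]).round(4))
comp("master neck",(hsv[...,0]>12)&(hsv[...,0]<28)&(hsv[...,1]>90)&(Z>.04)&(Z<.055))
comp("pot",(Z>.053)&(Z<.066)&(P[...,1]<-.12)&(P[...,1]>-.46)&(P[...,0]>.5),150)
g=(hsv[...,0]>45)&(hsv[...,0]<75)&(hsv[...,1]>110)
comp("green top",g&(Z>.05)&(Z<.08)); comp("green foot",g&(Z>.006)&(Z<.02),200)
E
python3 -m crank '[{"translation":[0,0,0.25],"rotation":[0,0,-0.6]},{"translation":[0,0,0.25],"rotation":[0,0,-0.59]},{"translation":[-0.4,-0.46,0.3],"rotation":[0,0,0]},{"translation":[-0.5,-0.55,0.4],"rotation":[0,0,0]},{"translation":[-0.5,-0.55,0.4],"rotation":[0,0,0]},{"translation":[-0.5,-0.55,0.3],"rotation":[0,0,0]},{"translation":[-0.2,-0.2,0],"rotation":[0,0,0]},{"translation":[0,0,0],"rotation":[0,0,0]}]'; python3 -m crank '[{"translation":[0,0,0],"rotation":[0,0,0]},{"translation":[0,0,0],"rotation":[0,0,0]},{"translation":[0,0,0],"rotation":[0,0,0]}]';python3 mas.py; python3 plan.py 0.4364 -0.0827 0.023 1.513
```

```text
t: 66.05
eef_pos: [0.4361, -0.0832, 0.1533]
ee_rot: [3.14, 0.0, 1.512]
wrist_force: [0.5, -0.3, 0.2]
opening: 0.0853
finger_force: 0.0
t: 66.42
eef_pos: [0.4362, -0.0824, 0.1524]
ee_rot: [3.142, -0.0, 1.514]
wrist_force: [-0.6, 0.7, -0.4]
opening: 0.0855
finger_force: 0.0
master neck [ 299  179   44   44 1494] circ 436.0 -83.5 r 20.0 z [0.0437 0.045  0.046 ]
pot [469 279  49  29 768] circ 594.8 -183.4 r 26.4 z [0.0538 0.0554 0.0579]
t 66.5 pos [ 0.4361 -0.0824  0.1524] rot [-3.142 -0.     1.514] | turn [-0.   -0.    0.01] shift [-0.005  0.006  2.587] op 0.0852 ff 0.0 F [-0.2 -0.9  0.2] j6 -0.21
```

```bash
python3 -m crank '[{"translation":[-0.01,0,0.6],"rotation":[0,0,0]},{"translation":[0,0,0.6],"rotation":[0,0,0]},{"translation":[0,0,0.6],"rotation":[0,0,0]},{"translation":[0,0,0.5],"rotation":[0,0,0]},{"translation":[0,0,0.28],"rotation":[0,0,0]},{"translation":[0,0,0],"rotation":[0,0,0]},{"translation":[0,0,0],"rotation":[0,0,0]}]';python3 plan.py 0.4364 -0.0827 0.023 1.513; python3 -m crank '[{"translation":[0,0,0],"rotation":[0,0,0]},{"translation":[0,0,0],"rotation":[0,0,0]},{"translation":[0,0,0],"rotation":[0,0,0]},{"translation":[0,0,0],"rotation":[0,0,0]},{"translation":[0,0,0],"rotation":[0,0,0]},{"translation":[0,0,0],"rotation":[0,0,0]},{"translation":[0,0,0],"rotation":[0,0,0]}]' 1 70;python3 plan.py 0.5835 -0.2915 0.2 1.513; python3 -m crank '[{"translation":[0,0,-0.2],"rotation":[0,0,0]},{"translation":[0,0,-0.5],"rotation":[0,0,0]},{"translation":[0,0,-0.8],"rotation":[0,0,0]},{"translation":[0,0,-0.8],"rotation":[0,0,0]},{"translation":[0,0,-0.4],"rotation":[0,0,0]},{"translation":[0,0,0],"rotation":[0,0,0]},{"translation":[0,0,0],"rotation":[0,0,0]}]';python3 plan.py 0.5835 -0.2915 0.16 1.513
```

```text
t: 67.35
eef_pos: [0.4365, -0.0834, 0.0245]
ee_rot: [3.14, 0.0, 1.513]
wrist_force: [-0.7, -0.1, 0.2]
opening: 0.0854
finger_force: 0.0
t 67.3 pos [ 0.4365 -0.0834  0.0245] rot [3.14  0.    1.513] | turn [0.01 0.   0.  ] shift [ 0.015 -0.002  0.03 ] op 0.0854 ff 0.0 F [-0.7 -0.1  0.2] j6 -0.21
t: 68.22
eef_pos: [0.4363, -0.0835, 0.0242]
ee_rot: [3.14, 0.0, 1.513]
wrist_force: [-1.1, 0.2, 5.3]
opening: 0.0373
finger_force: 71.0
t 68.2 pos [ 0.4363 -0.0835  0.0242] rot [3.14  0.    1.513] | turn [0.01 0.   0.  ] shift [-3.984  3.179 -3.516] op 0.0373 ff 71.0 F [-1.1  0.2  5.3] j6 -0.21
t: 69.1
eef_pos: [0.435, -0.0831, 0.1562]
ee_rot: [-3.138, -0.001, 1.513]
wrist_force: [-0.5, -0.4, -3.1]
opening: 0.0371
finger_force: 70.4
t 69.1 pos [ 0.435  -0.0831  0.1562] rot [-3.138e+00 -1.000e-03  1.513e+00] | turn [-0.03 -0.01  0.  ] shift [-3.989  3.205 -0.076] op 0.0371 ff 70.4 F [-0.5 -0.4 -3.1] j6 -0.21
```

```bash
python3 -m crank '[{"translation":[-0.3,0.24,0],"rotation":[0,0,0]},{"translation":[-0.55,0.45,0],"rotation":[0,0,0]},{"translation":[-0.55,0.45,0],"rotation":[0,0,0]},{"translation":[-0.55,0.45,0],"rotation":[0,0,0]},{"translation":[-0.55,0.45,0],"rotation":[0,0,0]},{"translation":[-0.55,0.45,0],"rotation":[0,0,0]},{"translation":[-0.55,0.45,0],"rotation":[0,0,0]},{"translation":[-0.34,0.27,0],"rotation":[0,0,0]}]'; python3 -m crank '[{"translation":[0,0,0],"rotation":[0,0,0]},{"translation":[0,0,0],"rotation":[0,0,0]},{"translation":[0,0,0],"rotation":[0,0,0]}]';python3 mas.py
python3 - <<'E'
from h import *
P,=[pts("top")[2]]; Z=P[...,2]
for n,x,y in(("A",.589,-.197),("B",.578,-.386)):
    m=(Z>.05)&(Z<.07)&(np.hypot(P[...,0]-x,P[...,1]-y)<.04); q=P[m]
    if len(q)>20: print(n,len(q),cv2.minEnclosingCircle((q[:,:2]*1000).astype(np.float32)))
E
python3 plan.py 0.584 -0.289 0.0245 1.513
```

```text
t: 70.1
eef_pos: [0.5844, -0.2901, 0.1547]
ee_rot: [-3.137, -0.002, 1.512]
wrist_force: [0.9, 0.5, -2.5]
opening: 0.0369
finger_force: 70.7
t: 70.47
eef_pos: [0.5843, -0.2883, 0.1581]
ee_rot: [-3.141, -0.0, 1.514]
wrist_force: [0.1, -0.3, -2.7]
opening: 0.0371
finger_force: 70.7
master neck [199 353  21  17 162] circ 453.9 -466.6 r 10.0 z [0.0406 0.0476 0.0544]
pot [535   0  60  26 549] circ 772.1 -150.8 r 21.0 z [0.0534 0.0595 0.0654]
pot [ 284   48   74   80 4568] circ 589.7 -195.4 r 29.7 z [0.0541 0.0555 0.0579]
pot [291 296  61  27 783] circ 579.1 -386.1 r 29.4 z [0.054  0.0554 0.0578]
A 316 ((588.3561401367188, -196.34068298339844), 30.44942283630371)
B 304 ((577.6575927734375, -386.08245849609375), 30.246091842651367)
t 70.6 pos [ 0.5845 -0.2885  0.1586] rot [3.141 0.    1.514] | turn [0.   0.   0.01] shift [-0.01  -0.009  2.682] op 0.0372 ff 70.7 F [ 0.6 -0.1 -2.9] j6 -0.45
```

```bash
python3 -m crank '[{"translation":[-0.04,-0.01,0.5],"rotation":[0,0,0]},{"translation":[0,0,0.6],"rotation":[0,0,0]},{"translation":[0,0,0.6],"rotation":[0,0,0]},{"translation":[0,0,0.5],"rotation":[0,0,0]},{"translation":[0,0,0.25],"rotation":[0,0,0]},{"translation":[0,0,0.1],"rotation":[0,0,0]},{"translation":[0,0,0],"rotation":[0,0,0]},{"translation":[0,0,0],"rotation":[0,0,0]}]'; python3 -m crank '[{"translation":[0,0,0.05],"rotation":[0,0,0]},{"translation":[0,0,0],"rotation":[0,0,0]},{"translation":[0,0,0],"rotation":[0,0,0]}]'; python3 plan.py 0.5838 -0.2903 0.0243 1.513
```

```text
t: 71.58
eef_pos: [0.5847, -0.2915, 0.0323]
ee_rot: [3.14, 0.001, 1.513]
wrist_force: [-0.4, 0.3, -2.4]
opening: 0.0368
finger_force: 70.7
t: 71.95
eef_pos: [0.584, -0.2912, 0.0283]
ee_rot: [-3.142, -0.0, 1.513]
wrist_force: [1.4, -1.0, -2.1]
opening: 0.0369
finger_force: 70.7
t 72.0 pos [ 0.584  -0.2912  0.0283] rot [-3.142 -0.     1.513] | turn [-0. -0.  0.] shift [ 0.018 -0.005  0.08 ] op 0.0369 ff 70.7 F [ 1.4 -1.  -2.1] j6 -0.46
```

```bash
python3 -m crank '[{"translation":[0.01,0,0.07],"rotation":[0,0,0]},{"translation":[0,0,0],"rotation":[0,0,0]},{"translation":[0,0,0],"rotation":[0,0,0]}]'; python3 -m crank '[{"translation":[0,0,0],"rotation":[0,0,0]},{"translation":[0,0,0],"rotation":[0,0,0]},{"translation":[0,0,0],"rotation":[0,0,0]},{"translation":[0,0,-0.4],"rotation":[0,0,0]},{"translation":[0,0,-0.8],"rotation":[0,0,0]},{"translation":[0,0,-1],"rotation":[0,0,0]},{"translation":[0,0,-1],"rotation":[0,0,0]},{"translation":[0,0,-1],"rotation":[0,0,0]}]' -1; python3 -m crank '[{"translation":[0,0,0],"rotation":[0,0,0.6]},{"translation":[0,0,0],"rotation":[0,0,0.6]},{"translation":[0,0,0],"rotation":[0,0,0]}]';python3 plan.py 0.607 0.15 0.22 1.37
```

```text
t: 72.32
eef_pos: [0.584, -0.2906, 0.0246]
ee_rot: [-3.141, -0.0, 1.513]
wrist_force: [-0.8, -1.3, -3.1]
opening: 0.0368
finger_force: 70.9
t: 73.32
eef_pos: [0.5839, -0.2906, 0.2386]
ee_rot: [3.139, 0.001, 1.513]
wrist_force: [0.6, -0.9, -0.2]
opening: 0.0854
finger_force: 0.0
t: 73.7
eef_pos: [0.5841, -0.2907, 0.2365]
ee_rot: [3.14, 0.001, 1.37]
wrist_force: [-0.0, 0.6, 0.1]
opening: 0.0854
finger_force: 0.0
t 73.7 pos [ 0.5841 -0.2907  0.2365] rot [3.14e+00 1.00e-03 1.37e+00] | turn [ 0.02  0.   -0.  ] shift [ 8.728 -1.309  0.33 ] op 0.0854 ff 0.0 F [-0.   0.6  0.1] j6 -0.31
```

```bash
python3 -m crank '[{"translation":[0.4,-0.06,0],"rotation":[0,0,0]},{"translation":[0.8,-0.12,0],"rotation":[0,0,0]},{"translation":[0.8,-0.12,0],"rotation":[0,0,0]},{"translation":[0.8,-0.12,0],"rotation":[0,0,0]},{"translation":[0.8,-0.12,0],"rotation":[0,0,0]},{"translation":[0.8,-0.12,0],"rotation":[0,0,0]},{"translation":[0.8,-0.12,0],"rotation":[0,0,0]},{"translation":[0.8,-0.12,0],"rotation":[0,0,0]}]'; python3 -m crank '[{"translation":[0.8,-0.12,0],"rotation":[0,0,0]},{"translation":[0.8,-0.12,0],"rotation":[0,0,0]},{"translation":[0.8,-0.12,0],"rotation":[0,0,0]},{"translation":[0.33,-0.05,0],"rotation":[0,0,0]},{"translation":[0,0,0],"rotation":[0,0,0]},{"translation":[0,0,0],"rotation":[0,0,0]},{"translation":[0,0,0],"rotation":[0,0,0]},{"translation":[0,0,0],"rotation":[0,0,0]}]'; python3 mas.py;python3 plan.py 0.607 0.197 0.12 1.37
```

```text
t: 74.7
eef_pos: [0.5994, 0.0149, 0.2352]
ee_rot: [3.141, -0.0, 1.371]
wrist_force: [-0.1, 0.4, 0.5]
opening: 0.0854
finger_force: 0.0
t: 75.7
eef_pos: [0.6074, 0.1491, 0.2349]
ee_rot: [3.141, 0.0, 1.368]
wrist_force: [-0.5, -0.6, 0.3]
opening: 0.0855
finger_force: 0.0
green top [427 101  17  17 208] circ 744.7 203.7 r 9.2 z [0.0503 0.0521 0.0534]
green top [299 127  25  25 478] circ 607.5 200.5 r 13.0 z [0.0647 0.0691 0.0709]
green top [265 215  15  15 150] circ 540.5 114.1 r 9.1 z [0.0504 0.0521 0.0535]
green foot [404  91  35  39 748] circ 745.0 204.0 r 22.6 z [0.0075 0.009  0.0112]
green foot [ 289  112   48   49 1356] circ 607.8 200.4 r 29.7 z [0.0106 0.0119 0.0132]
green foot [261 196  34  32 571] circ 540.5 114.1 r 22.4 z [0.0075 0.0089 0.0111]
t 75.8 pos [0.6074 0.1493 0.2349] rot [3.141 0.    1.368] | turn [ 0.    0.   -0.02] shift [ 0.933 -0.198  2.297] op 0.0853 ff 0.0 F [ 0.5  0.7 -0.9] j6 0.39
```

```bash
python3 -m crank '[{"translation":[0.5,-0.11,0.3],"rotation":[0,0,0]},{"translation":[0.5,-0.11,0.6],"rotation":[0,0,0]},{"translation":[0,0,0.7],"rotation":[0,0,0]},{"translation":[0,0,0.3],"rotation":[0,0,0]},{"translation":[0,0,0],"rotation":[0,0,0]},{"translation":[0,0,0],"rotation":[0,0,0]},{"translation":[0,0,0],"rotation":[0,0,0]}]'; python3 mas.py | grep green; python3 plan.py 0.6068 0.2007 0.03 1.37
```

```text
t: 76.62
eef_pos: [0.6073, 0.2012, 0.1419]
ee_rot: [3.139, -0.001, 1.369]
wrist_force: [0.6, 0.1, 0.6]
opening: 0.0857
finger_force: 0.0
green top [473 159  23  22 345] circ 744.7 203.6 r 9.0 z [0.0503 0.0522 0.0534]
green top [305 192  32  35 897] circ 607.8 200.4 r 13.2 z [0.056  0.0688 0.0707]
green top [260 299  19  16 227] circ 541.0 114.6 r 8.8 z [0.0504 0.052  0.0532]
green foot [ 436  140   48   46 1218] circ 745.0 204.0 r 22.8 z [0.0076 0.009  0.0147]
green foot [ 290  164   62   58 1815] circ 607.5 200.3 r 30.1 z [0.0106 0.0119 0.0132]
green foot [255 263  42  38 903] circ 540.7 114.3 r 22.6 z [0.0075 0.009  0.0147]
t 76.7 pos [0.6072 0.2013 0.1415] rot [ 3.139e+00 -1.000e-03  1.369e+00] | turn [ 0.02 -0.01 -0.01] shift [-0.012 -0.005  2.231] op 0.0856 ff 0.0 F [-0.   0.4  0.1] j6 0.47
```

Well centred. Grip, lift clear, and carry it to (0.524, -0.024).

```bash
python3 -m crank '[{"translation":[-0.01,0,0.6],"rotation":[0,0,0]},{"translation":[0,0,0.7],"rotation":[0,0,0]},{"translation":[0,0,0.6],"rotation":[0,0,0]},{"translation":[0,0,0.33],"rotation":[0,0,0]},{"translation":[0,0,0],"rotation":[0,0,0]},{"translation":[0,0,0],"rotation":[0,0,0]},{"translation":[0,0,0],"rotation":[0,0,0]}]'; python3 -m crank '[{"translation":[0,0,0],"rotation":[0,0,0]},{"translation":[0,0,0],"rotation":[0,0,0]},{"translation":[0,0,0],"rotation":[0,0,0]},{"translation":[0,0,0],"rotation":[0,0,0]},{"translation":[0,0,0],"rotation":[0,0,0]},{"translation":[0,0,0],"rotation":[0,0,0]},{"translation":[0,0,0],"rotation":[0,0,0]},{"translation":[0,0,0],"rotation":[0,0,0]}]' 1 60;python3 plan.py 0.5242 -0.0238 0.16 1.37; python3 -m crank '[{"translation":[0,0,-0.2],"rotation":[0,0,0]},{"translation":[0,0,-0.5],"rotation":[0,0,0]},{"translation":[0,0,-0.8],"rotation":[0,0,0]},{"translation":[0,0,-0.7],"rotation":[0,0,0]},{"translation":[0,0,-0.3],"rotation":[0,0,0]},{"translation":[0,0,0],"rotation":[0,0,0]},{"translation":[0,0,0],"rotation":[0,0,0]},{"translation":[0,0,0],"rotation":[0,0,0]}]';python3 plan.py 0.5242 -0.0238 0.16 1.37
```

```text
t: 77.55
eef_pos: [0.6074, 0.2011, 0.0303]
ee_rot: [3.139, -0.001, 1.369]
wrist_force: [-1.4, -0.7, -0.6]
opening: 0.0853
finger_force: 0.0
t: 78.55
eef_pos: [0.6066, 0.2008, 0.0285]
ee_rot: [3.141, -0.0, 1.369]
wrist_force: [1.0, -0.4, 2.5]
opening: 0.0245
finger_force: 59.1
t 78.5 pos [0.6066 0.2008 0.0285] rot [ 3.141 -0.     1.369] | turn [ 0.   -0.   -0.01] shift [-4.731 -0.718 -2.63 ] op 0.0245 ff 59.1 F [ 1.  -0.4  2.5] j6 0.47
t: 79.55
eef_pos: [0.6057, 0.2006, 0.151]
ee_rot: [-3.138, 0.002, 1.369]
wrist_force: [-0.6, -0.4, -2.2]
opening: 0.0246
finger_force: 58.9
t 79.5 pos [0.6057 0.2006 0.151 ] rot [-3.138e+00  2.000e-03  1.369e+00] | turn [-0.03  0.01 -0.01] shift [-4.723 -0.701 -0.18 ] op 0.0246 ff 58.9 F [-0.6 -0.4 -2.2] j6 0.47
```

```bash
python3 -m crank '[{"translation":[-0.3,-0.05,0],"rotation":[0,0,0]},{"translation":[-0.68,-0.1,0],"rotation":[0,0,0]},{"translation":[-0.68,-0.1,0],"rotation":[0,0,0]},{"translation":[-0.68,-0.1,0],"rotation":[0,0,0]},{"translation":[-0.68,-0.1,0],"rotation":[0,0,0]},{"translation":[-0.68,-0.1,0],"rotation":[0,0,0]},{"translation":[-0.68,-0.1,0],"rotation":[0,0,0]},{"translation":[-0.34,-0.05,0],"rotation":[0,0,0]}]'; python3 -m crank '[{"translation":[0,0,0.4],"rotation":[0,0,0]},{"translation":[0,0,0.6],"rotation":[0,0,0]},{"translation":[0,0,0.6],"rotation":[0,0,0]},{"translation":[0,0,0.5],"rotation":[0,0,0]},{"translation":[0,0,0.2],"rotation":[0,0,0]},{"translation":[0,0,0],"rotation":[0,0,0]},{"translation":[0,0,0],"rotation":[0,0,0]},{"translation":[0,0,0],"rotation":[0,0,0]}]';python3 plan.py 0.5242 -0.0238 0.0285 1.37
```

```text
t: 80.55
eef_pos: [0.5239, -0.0253, 0.1531]
ee_rot: [-3.141, 0.0, 1.367]
wrist_force: [-0.3, 0.9, -1.0]
opening: 0.0245
finger_force: 59.0
t: 81.55
eef_pos: [0.5257, -0.0235, 0.0396]
ee_rot: [3.139, -0.0, 1.369]
wrist_force: [1.1, -0.5, -0.4]
opening: 0.0247
finger_force: 59.0
t 81.5 pos [ 0.5257 -0.0235  0.0396] rot [ 3.139 -0.     1.369] | turn [ 0.02 -0.   -0.01] shift [-0.013 -0.028  0.222] op 0.0247 ff 59.0 F [ 1.1 -0.5 -0.4] j6 0.09
```

```bash
python3 -m crank '[{"translation":[-0.01,-0.03,0.1],"rotation":[0,0,0]},{"translation":[0,0,0.07],"rotation":[0,0,0]},{"translation":[0,0,0.04],"rotation":[0,0,0]},{"translation":[0,0,0],"rotation":[0,0,0]},{"translation":[0,0,0],"rotation":[0,0,0]},{"translation":[0,0,0],"rotation":[0,0,0]}]'; python3 -m crank '[{"translation":[0,0,0],"rotation":[0,0,0]},{"translation":[0,0,0],"rotation":[0,0,0]},{"translation":[0,0,0],"rotation":[0,0,0]},{"translation":[0,0,-0.4],"rotation":[0,0,0]},{"translation":[0,0,-0.8],"rotation":[0,0,0]},{"translation":[0,0,-1],"rotation":[0,0,0]},{"translation":[0,0,-1],"rotation":[0,0,0]},{"translation":[0,0,-0.8],"rotation":[0,0,0]}]' -0.1; python3 -m crank '[{"translation":[0.5,-0.7,0],"rotation":[0,0,0]},{"translation":[0.5,-0.7,0],"rotation":[0,0,0]},{"translation":[0.5,-0.7,0],"rotation":[0,0,0]},{"translation":[0.5,-0.7,0],"rotation":[0,0,0]},{"translation":[0.5,-0.7,0],"rotation":[0,0,0]},{"translation":[0,0,0],"rotation":[0,0,0]},{"translation":[0,0,0],"rotation":[0,0,0]},{"translation":[0,0,0],"rotation":[0,0,0]}]'
python3 - <<'E'
from h import *
im,d,P=pts("top"); cv2.imwrite("pics/end.png",im); hsv=cv2.cvtColor(im,cv2.COLOR_BGR2HSV); Z=P[...,2]
def c(n,x,y,zl,zh,r=.04):
    q=P[(Z>zl)&(Z<zh)&(np.hypot(P[...,0]-x,P[...,1]-y)<r)]
    if len(q)>20:
        (a,b),R=cv2.minEnclosingCircle((q[:,:2]*1000).astype(np.float32)); print(n,len(q),round(a),round(b),"r",round(R),"z",np.percentile(q[:,2],[5,50,95]).round(3))
c("marker",.524,-.024,.04,.09);c("marker foot",.524,-.024,.008,.02);c("master",.584,-.29,.035,.06);c("cover",.622,-.044,.07,.1,.09)
c("potA",.589,-.197,.05,.07);c("potB",.578,-.386,.05,.07)
E
```

```text
t: 82.3
eef_pos: [0.5231, -0.0236, 0.0284]
ee_rot: [-3.141, 0.0, 1.369]
wrist_force: [-4.5, -0.5, 4.6]
opening: 0.0246
finger_force: 59.6
t: 83.3
eef_pos: [0.5235, -0.0236, 0.2321]
ee_rot: [3.138, -0.0, 1.369]
wrist_force: [0.6, -0.0, 0.2]
opening: 0.0469
finger_force: 0.0
t: 84.3
eef_pos: [0.3774, 0.1332, 0.228]
ee_rot: [3.141, 0.0, 1.368]
wrist_force: [0.7, -0.4, 0.1]
opening: 0.0472
finger_force: 0.0
marker 69 522 -27 r 13 z [0.048 0.069 0.075]
marker foot 207 522 -20 r 35 z [0.009 0.013 0.019]
master 148 583 -293 r 21 z [0.04  0.046 0.052]
cover 831 622 -46 r 79 z [0.08  0.089 0.094]
potA 316 588 -196 r 30 z [0.052 0.057 0.062]
potB 316 578 -387 r 31 z [0.052 0.057 0.062]
```

View pics/end.png

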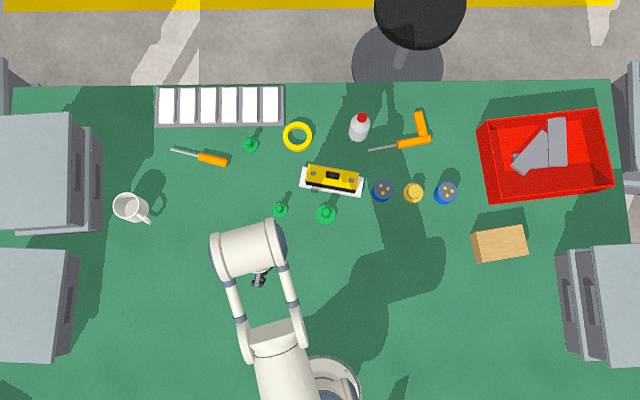

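The pile, cover, master and marker are all in place, the bystanders have not moved, and no housing is left on the bench. I'll hand the job in.

```bash
python3 -c "
from cell import robot
print(robot.sign_off())"
```

```text
the job is handed in; nothing more can be done
None
```

The job is handed in at about 84 s. All four housings are on the pins with the cover lying flat on top, the master stands within about 2 mm of midway between the pots, and the large marker stands about 10 cm in front of the jig, centred on it.

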